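Load the armrest test stand

ROBOT

A 7-joint arm with a two-finger parallel gripper is mounted at the origin on the work surface. World frame = base frame: x ahead of the robot, y to its left, z up, the work surface at z = 0. Lengths are in m, angles in rad, forces in N, time in s.
With the tool pointing down it reaches from about 0.35 to 0.9 m from the base axis. Payload 8.1 kg.
Tool frame: the origin (TCP) lies on the centre line of the jaws, within the pads' length; the fingertips stand 11 mm ahead of it and the grasp point (between the pads) lies 8 mm behind it (arm.nose_length is the distance from the TCP to the fingertips, in m); z points along the fingers, y is the line along which they close (so a half turn about z gives the same grasp; the last joint's range is limited). The gripper opens to 92 mm and grips with 3 to 60 N. Pads are 19 mm wide; open, the fingers measure 130 mm over their backs; the gripper's body (75 mm by 190 mm) begins 47 mm behind the grasp point.
Start: joints at [1.181, 0.434, 0.025, 1.573, -0.012, 1.134, -0.075], TCP at [0.177, -0.599, 0.238] pointing down, gripper open.
Joint ranges: [-2.62, 2.62], [-0.44, 2.09], [-1.27, 1.32], [0.08, 2.57], [-1.32, 4.46], [0.12, 2], [-2.74, 2.74]. Speed limits (rad/s): [2.22, 2.22, 3.01, 3.01, 3.14, 3.14, 3.14].

INTERFACE

Orientations are given as a rotation vector (axis times angle).
In Python, from cell import arm gives the robot as it stands.
- The arm moves only by the tool jog_arm, never from a script. Its argument "moves" is a list of rows, each a list of 4 numbers: the shift along the tool's x, y, z in m, then the turn about the tool's z in rad. In form: [[tx, ty, tz, spin], ...]. A call has 1 to 20 rows; each row is the pose to reach, as a shift and turn from the pose commanded when the call began, along the tool's axes at that moment; what a row does not reach only later rows make up. A row lasts 1/8 s, in which the tool goes at most 62.5 mm and 10.7 degrees, less where a joint would pass 70% of its speed; a pose out of reach is approached as far as the arm can. A call with a gripper value outside its range is refused whole. "hand" is the finger opening in m, from 0 to 0.0918, set as the call begins (left out, the last holds). The fingers move at their own pace and stop on an object; "newtons" is the grip in N (left out, the last holds). Time passes only in rows, so rows that repeat a pose let the fingers close. It gives the time, the measured TCP pose, the force, the opening and the grip force at its end, in the units of the state.
- arm.observe(): the state, without advancing time (a new reading comes with each control period).
- arm.get_image(name): name is "scene" or "top" or "wrist"; returns a dict with "color" (420x560x3 uint8, red, green, blue), "z_map" (420x560 float32, m along the optical axis (not along the pixel's ray), 0 where there is no reading), "fx", "fy", "cx", "cy" (pixels), "k1" (the pictures are not rectified: a ray, as slopes to the right and down, at radius r is drawn at 1 + k1 r^2 times it, then the intrinsics apply), "rvec" (rotation vector, rad) and "tvec" (3), from world to camera coordinates, as OpenCV has them. Camera axes: x right, y down, z forward; pixel columns grow to the right and rows downward; lengths in m; the calibration is good to about 2 mm. A picture is of the moment at which its call begins.
- arm.sign_off(): hands the job in; it is judged then, once.
The state is a dict: "clock": time; "joints": joint angles; "dq": joint speeds; "joint_efforts": joint torques, N m; "position": TCP position; "ee_rot": TCP orientation; "force": force on the tool from outside, world axes, zero at the start; "ft_torque": the same for the moment, N m; "width": opening from 0.0 (shut) to 1.0 (fully open); "gripper_force": force on a finger pad.
Only numpy, scipy, OpenCV 4.12 (cv2) and the standard library are available. Lean on these libraries where they do the work, as an engineer would, in place of code of your own. Each camera call takes 0.05 s, during which the arm holds its last target. There are 200 camera calls.

TASK

Set up the armrest stand for its next load test. First swing the lever of the grey lock unit fully back against its stop at the red mark, which locks the stand; then take the red weight, left over from the last test, off its peg and stand it upright on the round cork mat; then hang every bare-metal weight on the bench by its eye on the stand's two load pegs (two fit on each). Last of all swing the lever forward to the green 60 degree mark; keep it locked until then, and leave the tape measure, caster wheel, dial gauge and caliper where they lie.

Things in the scene. Friction and masses are not known exactly. Their poses are not given: they have to be found in the camera images.
- weight1: bare-metal test weight (may be absent), 0.5 kg: upright cylinder 44 mm across, 44 mm high, with a lifting eye standing on top (ring of 8 mm bar, hole 26 mm, outside 42 mm). Origin at the middle of the underside; centre of the eye 66 mm above it, top of the eye 87 mm. The hole runs along its own x axis; z is up
- weight2: bare-metal test weight (may be absent), 0.5 kg: upright cylinder 44 mm across, 44 mm high, with a lifting eye standing on top (ring of 8 mm bar, hole 26 mm, outside 42 mm). Origin at the middle of the underside; centre of the eye 66 mm above it, top of the eye 87 mm. The hole runs along its own x axis; z is up
- weight3: bare-metal test weight (may be absent), 0.5 kg: upright cylinder 44 mm across, 44 mm high, with a lifting eye standing on top (ring of 8 mm bar, hole 26 mm, outside 42 mm). Origin at the middle of the underside; centre of the eye 66 mm above it, top of the eye 87 mm. The hole runs along its own x axis; z is up
- weight4: bare-metal test weight (may be absent), 0.5 kg: upright cylinder 44 mm across, 44 mm high, with a lifting eye standing on top (ring of 8 mm bar, hole 26 mm, outside 42 mm). Origin at the middle of the underside; centre of the eye 66 mm above it, top of the eye 87 mm. The hole runs along its own x axis; z is up
- weight5: bare-metal test weight (may be absent), 0.5 kg: upright cylinder 44 mm across, 44 mm high, with a lifting eye standing on top (ring of 8 mm bar, hole 26 mm, outside 42 mm). Origin at the middle of the underside; centre of the eye 66 mm above it, top of the eye 87 mm. The hole runs along its own x axis; z is up
- red_weight: the red test weight, same shape and size as the bare-metal ones (cylinder 44 x 44 mm, eye with 26 mm hole, 0.5 kg), hanging on the right load peg at the start. Origin at the middle of the underside, centre of the eye 66 mm above it; the hole runs along its own x axis, z is up
- stand: fixed armrest test stand: black base, armrest column and pad, aluminium cross bar (160 mm wide, 26 mm high) with two 10 mm steel load pegs. Origin on the table below the cross bar's front face, midway between the pegs; x from pegs to armrest, y to the left peg. Pegs start at height 155 mm, y = +-55 mm, run 125 mm to -x, rising 8 degrees; 15 mm orange ball at the tip
- peg_left (a point): point on the axis of the left (stand's +y) load peg, 65 mm along it from the cross bar (about its middle), 164 mm above the table; axes as the stand's. The eye of a freely hanging weight has its centre about 8 mm below the peg's axis
- peg_right (a point): the same point on the right (-y of the stand) load peg
- mat: fixed round cork mat, 100 mm in diameter, 3 mm thick; origin at the centre of its underside, on the table
- lever (a joint): angle in rad of the lock unit's hand lever: 0 = fully back at the red mark (stop; leaning 40 degrees from upright to the unit's -x, the robot's side), growing as it swings forward to +x; upright at 0.70, green mark at 60 degrees = 1.047, other stop at 1.40. Stays where it is left; about 2 N at the knob
- lever_knob (a point): centre of the black knob at the end of the lever, 120 mm from the pivot: a cylinder 24 mm in diameter and 28 mm long along the pivot axis (the unit's y), to be pinched across its flat ends or pushed
- lever_pivot (a point): the lever's pivot, 60 mm above the table; axes of the fixed lock unit: the lever swings in the x-z plane about y. The unit is a grey box 170 x 90 x 50 mm with a white disc (radius 66 mm, marked every 10 degrees) beside the lever on the +y side
- tape: bystander: yellow tape measure, 70 x 40 x 62 mm, origin under its middle
- caster: bystander: black chair caster wheel lying flat, 48 mm in diameter, 20 mm high, origin under its middle
- dial: bystander: dial gauge lying face up, 56 mm in diameter, 18 mm high, with a 40 mm stem along its x; origin under its middle
- caliper: bystander: steel caliper lying flat, 230 mm long along its x, 10 mm high, origin under its middle

How it is judged:
By the outcome, as a careful person would: the job done as asked, in the order asked, and still so for the second after the job is handed in, with the robot touching nothing.
Of weight1, weight2, weight3, weight4, weight5 only 3 to 4 are there at a start; the rules pass over those that are not, and their reading is None.
At some moment in a run one of weight1, weight2, weight3, weight4, weight5 may be knocked a few centimetres aside while the robot is not near it.
It also fails if it takes over 210 s, if anything falls off the work surface, if the arm or the gripper's body presses on something with over 40 N, if the wrist force passes 120 N, or if a joint passes its speed limit or range.

## Working session

There is one attempt and no reset: what is moved stays moved. The work goes in short steps, Python scripts to look and compute and a tool call to move; the robot and the scene stay as the last step left them, time stands still between calls to the robot, and variables do not carry over. Pictures are saved under pics/ and viewed, at most 19 in all, crops included, and the job is handed in when it is done.

Besides the shell and the picture viewer there is one more tool, called after "Request:" as name([rows], argument=value, ...), one row to a line, values as JSON. jog_arm: Moves the arm, as the interface text tells. Its arguments: {"type":"object","properties":{"moves":{"type":"array"},"hand":{"type":"number"},"newtons":{"type":"number"}},"required":["moves"]}

```bash
ls; mkdir -p pics
cat > h.py <<'E'
import numpy as np, cv2
from cell import arm
from scipy.spatial.transform import Rotation as R
def grab(n):
    d=arm.get_image(n); np.save(f'{n}.npy',d,allow_pickle=True); return d
def load(n): return np.load(f'{n}.npy',allow_pickle=True).item()
def save(d,f,crop=None,s=1):
    im=d['color'][...,::-1]
    if crop: im=im[crop[1]:crop[3],crop[0]:crop[2]]
    cv2.imwrite('pics/'+f,cv2.resize(im,None,fx=s,fy=s,interpolation=cv2.INTER_CUBIC))
def slopes(d,uv):
    uv=np.atleast_2d(uv).astype(float); p=np.c_[(uv[:,0]-d['cx'])/d['fx'],(uv[:,1]-d['cy'])/d['fy']]
    q=p.copy()
    for _ in range(20): q=p/(1+d['k1']*(q**2).sum(1,keepdims=True))
    return q
def cam(d):
    M=R.from_rotvec(np.ravel(d['rvec'])).as_matrix(); return M,-M.T@np.ravel(d['tvec'])
def rays(d,uv):
    q=slopes(d,uv); M,c=cam(d); return c,np.c_[q,np.ones(len(q))]@M
def plane(d,uv,z):
    c,r=rays(d,uv); return c+r*((z-c[2])/r[:,2])[:,None]
def depth(d,uv):
    uv=np.atleast_2d(uv); c,r=rays(d,uv); z=d['z_map'][uv[:,1].astype(int),uv[:,0].astype(int)]; return c+r*z[:,None]
def cloud(d):
    v,u=np.mgrid[:420,:560]; return depth(d,np.c_[u.ravel(),v.ravel()]).reshape(420,560,3)
def proj(d,P):
    M,c=cam(d); p=(np.atleast_2d(P)-c)@M.T; q=p[:,:2]/p[:,2:]; q=q*(1+d['k1']*(q**2).sum(1,keepdims=True))
    return q*[d['fx'],d['fy']]+[d['cx'],d['cy']]
def tri(d1,u1,d2,u2):
    c1,r1=rays(d1,u1);c2,r2=rays(d2,u2);A=np.c_[r1[0],-r2[0]];s=np.linalg.lstsq(A,c2-c1,rcond=None)[0]
    a=c1+s[0]*r1[0];b=c2+s[1]*r2[0];return (a+b)/2,np.linalg.norm(a-b)
E
python3 - <<'E'
from h import *
for n in ['scene','top','wrist']:
    d=grab(n); save(d,n+'0.png'); print(n,cam(d)[1].round(3),d['fx'],d['k1'])
o=arm.observe();print({k:np.round(v,3) for k,v in o.items()})
E
```

```text
pics
scene [ 1.374 -0.396  0.877] 492.8863658364817 -0.1084816178243948
top [0.391 0.056 1.447] 544.7874207037938 -0.07873689559331318
wrist [ 0.244 -0.58   0.384] 294.70025675044815 -0.052249698768889526
{'clock': np.float64(0.15), 'joints': array([ 1.181,  0.435,  0.025,  1.574, -0.012,  1.134, -0.075]), 'dq': array([-0.   , -0.002, -0.   , -0.002,  0.001,  0.001, -0.001]), 'joint_efforts': array([ 2.0000e-03, -6.6827e+01,  9.8600e-01, -3.1470e+01, -6.0000e-02,
        3.9000e-02,  0.0000e+00]), 'position': array([ 0.177, -0.599,  0.237]), 'ee_rot': array([-3.108, -0.449,  0.   ]), 'force': array([ 0.084,  0.626, -0.638]), 'ft_torque': array([ 0.035,  0.013, -0.074]), 'gripper_force': np.float64(0.0), 'width': np.float64(1.003)}
```

View pics/scene0.png

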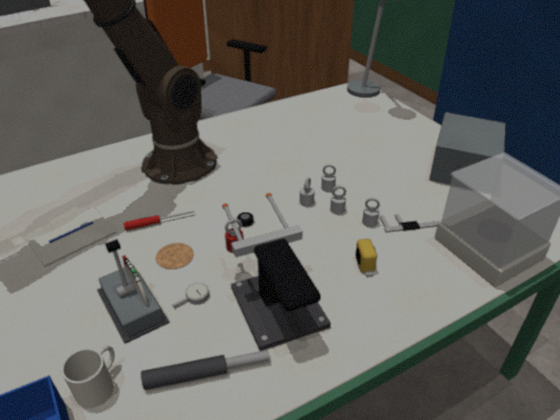

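View pics/top0.png

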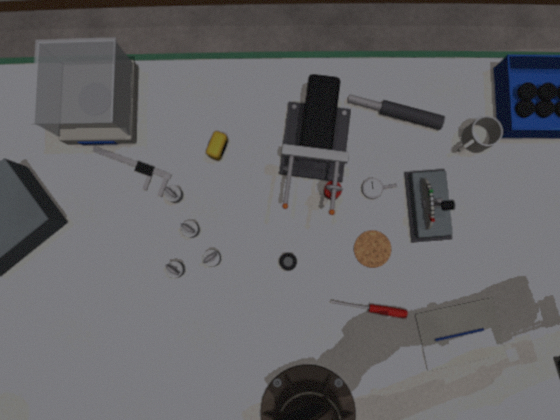

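The scene view shows four bare weights, at top-view pixels (173,194), (190,228), (212,257) and (175,268). In the same view the red weight is on the right peg at (332,190), the mat is at (372,248), and the lock unit is at (428,205) with its knob at (447,205).

Run:
```python
from h import *
t=load('top');s=load('scene')
C=cloud(t);Cs=cloud(s)
def up(d,c): 
    im=d['color'][c[1]:c[3],c[0]:c[2],::-1]; return cv2.convertScaleAbs(cv2.resize(im,(400,300),interpolation=cv2.INTER_CUBIC),alpha=1.6)
im=np.vstack([np.hstack([up(t,(140,177,260,267+10)),up(t,(270,135,390,225))]),np.hstack([up(t,(390,160,486,232+20)),up(s,(80,225,180,300+40))])])
cv2.imwrite('pics/c1.png',im)
# table check
for uv in [(250,300),(400,150)]: print('table',depth(t,[uv]).round(3))
# blobs above table in top
# by label: blobs above the table
m=((C[...,2]>0.03)&(t['z_map']>0)).astype(np.uint8)
n,l,st,ce=cv2.connectedComponentsWithStats(m)
for i in range(1,n):
    if st[i,4]>40: 
        P=C[l==i]; print(st[i].tolist(), P.mean(0).round(3), P[:,2].max().round(3))
hsv=cv2.cvtColor(t['color'],cv2.COLOR_RGB2HSV)
mat=cv2.inRange(hsv,(5,60,60),(20,255,255)); n,l,st,ce=cv2.connectedComponentsWithStats(mat)
for i in range(1,n):
    if st[i,4]>20: print('orange',st[i].tolist(),ce[i].round(1),plane(t,[ce[i]],.003).round(3),C[l==i].mean(0).round(3))
```

```text
table [[0.288 0.15  0.   ]]
table [[ 0.688 -0.254 -0.006]]
[31, 38, 106, 107, 10055] [0.804 0.546 0.178] 0.226
[457, 54, 103, 98, 2618] [ 0.794 -0.53   0.07 ] 0.107
[281, 74, 68, 141, 3868] [ 0.696 -0.023  0.164] 0.186
[518, 82, 42, 22, 616] [ 0.837 -0.62   0.044] 0.054
[348, 96, 18, 9, 47] [ 0.818 -0.135  0.032] 0.035
[378, 100, 67, 29, 795] [ 0.777 -0.281  0.037] 0.048
[205, 130, 23, 29, 442] [0.693 0.236 0.058] 0.069
[0, 158, 64, 116, 4250] [0.511 0.723 0.11 ] 0.139
[410, 171, 46, 67, 2401] [ 0.534 -0.316  0.067] 0.196
[164, 185, 18, 17, 237] [0.567 0.349 0.051] 0.092
[181, 220, 17, 17, 219] [0.475 0.304 0.052] 0.09
[202, 250, 18, 16, 227] [0.399 0.248 0.053] 0.091
[166, 261, 18, 17, 245] [0.37  0.342 0.052] 0.091
[553, 356, 7, 23, 90] [ 0.173 -0.506  0.309] 0.335
[266, 378, 85, 42, 2151] [0.063 0.007 0.16 ] 0.334
orange [283, 203, 5, 6, 26] [285.  205.5] [[0.537 0.057 0.003]] [0.52  0.057 0.178]
orange [329, 209, 6, 6, 32] [331.5 211.5] [[ 0.521 -0.066  0.003]] [ 0.507 -0.053  0.161]
orange [354, 230, 37, 38, 1086] [372.1 248.7] [[ 0.422 -0.172  0.003]] [ 0.422 -0.172  0.006]
```

View pics/c1.png

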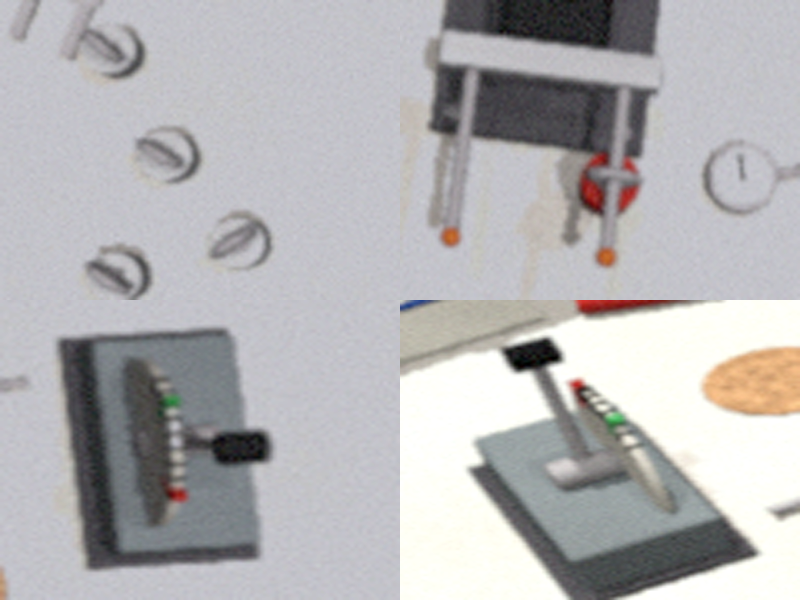

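The crops show the four eyes lying at different yaws, the red weight's eye on the right peg with its hole along the peg, and the lever near upright with red marks low (robot side) and green up. Next I compute precise poses.

Run:
```python
from h import *
t=load('top');s=load('scene');C=cloud(t);S=cloud(s)
def sel(X,d,c,r,z0,z1):
    m=(d['z_map']>0)&(np.hypot(X[...,0]-c[0],X[...,1]-c[1])<r)&(X[...,2]>z0)&(X[...,2]<z1); return m
def pca(P):
    q=P[:,:2]-P[:,:2].mean(0); u,sv,v=np.linalg.svd(q,full_matrices=False); return np.degrees(np.arctan2(v[0,1],v[0,0]))%180,(sv/np.sqrt(len(q))).round(4)
for c in [(.567,.349),(.475,.304),(.399,.248),(.37,.342)]:
    for n,X,d in(('top',C,t),('scn',S,s)):
        P=X[sel(X,d,c,.035,.056,.12)]; Q=X[sel(X,d,c,.035,.038,.05)]
        print(c,n,len(P),P.mean(0).round(3),pca(P),'zmax',P[:,2].max().round(3),'body top',Q.mean(0).round(3) if len(Q) else '')
for n,X,d in(('top',C,t),('scn',S,s)):
    # lock unit
    m=sel(X,d,(.534,-.316),.13,.043,.057).astype(np.uint8); P=X[m>0]; r=cv2.minAreaRect(P[:,:2].astype(np.float32)); print(n,'unit',np.round(r[0],3),np.round(r[1],3),r[2],len(P))
    m=sel(X,d,(.534,-.316),.15,.13,.25)&(d['color'].max(2)<70); P=X[m]; print('knob',P.mean(0).round(3),P.min(0).round(3),P.max(0).round(3),len(P)); v,u=np.where(m); print('px',(u.min()+u.max())/2,(v.min()+v.max())/2)
    m=sel(X,d,(.507,-.053),.1,.07,.25)&(d['color'][...,0]>1.8*d['color'][...,1].astype(int)); P=X[m]; print('red',P.mean(0).round(3),len(P))
    for c in ((.52,.057),(.507,-.053)):
        m=(cv2.inRange(cv2.cvtColor(d['color'],cv2.COLOR_RGB2HSV),(3,100,60),(20,255,255))>0)&sel(X,d,c,.04,.1,.25); v,u=np.where(m); print('ball',X[m].mean(0).round(3),u.mean().round(1),v.mean().round(1))
o=arm.observe();print(R.from_rotvec(o['ee_rot']).as_matrix().round(3))
```

```text
(0.567, 0.349) top 48 [0.566 0.348 0.082] (np.float64(45.59332234186766), array([0.0113, 0.0022])) zmax 0.092 body top [0.567 0.35  0.044]
(0.567, 0.349) scn 74 [0.572 0.35  0.073] (np.float64(47.925132178082386), array([0.013 , 0.0024])) zmax 0.088 body top [0.574 0.346 0.043]
(0.475, 0.304) top 46 [0.474 0.305 0.08 ] (np.float64(52.54010464318448), array([0.0104, 0.0022])) zmax 0.09 body top [0.475 0.305 0.044]
(0.475, 0.304) scn 70 [0.478 0.303 0.072] (np.float64(55.542085736697054), array([0.0127, 0.0029])) zmax 0.087 body top [0.482 0.301 0.043]
(0.399, 0.248) top 53 [0.4   0.249 0.08 ] (np.float64(123.59970924500112), array([0.0115, 0.0022])) zmax 0.091 body top [0.4   0.249 0.044]
(0.399, 0.248) scn 50 [0.403 0.245 0.073] (np.float64(124.51361194954328), array([0.014 , 0.0021])) zmax 0.087 body top [0.406 0.243 0.042]
(0.37, 0.342) top 57 [0.37  0.343 0.08 ] (np.float64(51.838078897152116), array([0.0114, 0.0024])) zmax 0.091 body top [0.37  0.342 0.044]
(0.37, 0.342) scn 62 [0.373 0.342 0.073] (np.float64(51.783153409275506), array([0.0129, 0.0031])) zmax 0.088 body top [0.377 0.339 0.043]
top unit [ 0.537 -0.321] [0.171 0.094] 3.6042940616607666 1594
knob [ 0.519 -0.32   0.186] [ 0.507 -0.336  0.133] [ 0.531 -0.308  0.196] 134
px 447.0 205.0
red [ 0.555 -0.054  0.138] 102
ball [0.519 0.058 0.179] 284.8 205.6
ball [ 0.505 -0.051  0.178] 331.2 211.8
scn unit [ 0.539 -0.323] [0.177 0.092] 4.539520263671875 1640
knob [ 0.528 -0.325  0.181] [ 0.516 -0.338  0.147] [ 0.536 -0.312  0.192] 131
px 112.5 249.5
red [ 0.574 -0.074  0.125] 112
ball [0.524 0.054 0.177] 267.9 194.2
ball [ 0.509 -0.055  0.176] 224.3 204.8
[[ 0.959  0.283 -0.   ]
 [ 0.283 -0.959  0.001]
 [-0.    -0.001 -1.   ]]
```

```bash
cat >> h.py <<'E'
def tool():
    o=arm.observe(); return np.array(o['position']),R.from_rotvec(o['ee_rot']).as_matrix(),o
def go(p,deg=None):
    """shift (tool axes) and spin that bring the TCP to p with tool x heading deg (mod 180)"""
    q,M,o=tool(); th=np.degrees(np.arctan2(M[1,0],M[0,0])); s=M.T@(np.array(p)-q)
    a=0 if deg is None else (deg-th+90)%180-90
    print('t',round(o['clock'],2),'TCP',q.round(4),'th',round(th,1),'shift',s.round(4),'spin',round(-np.radians(a),4),'alt',round(-np.radians(a-np.sign(a)*180),3),'j7',round(o['joints'][6],2))
E
python3 - <<'E'
from h import *
go([.522,-.322,.235],4); go([.522,-.322,.172],4)
E
```

```text
t 0.15 TCP [ 0.1766 -0.5991  0.2371] th 16.4 shift [ 0.4096 -0.1681  0.0023] spin 0.2169 alt -2.925 j7 -0.08
t 0.15 TCP [ 0.1766 -0.5991  0.2371] th 16.4 shift [ 0.4096 -0.168   0.0653] spin 0.2169 alt -2.925 j7 -0.08
```

Request:
jog_arm([
  [0.41, -0.168, 0, 0.217],
  [0.41, -0.168, 0, 0.217],
  [0.41, -0.168, 0, 0.217],
  [0.41, -0.168, 0, 0.217],
  [0.41, -0.168, 0, 0.217],
  [0.41, -0.168, 0, 0.217],
  [0.41, -0.168, 0, 0.217],
  [0.41, -0.168, 0, 0.217],
  [0.41, -0.168, 0, 0.217],
  [0.41, -0.168, 0, 0.217],
  [0.41, -0.168, 0, 0.217],
  [0.41, -0.168, 0, 0.217],
], hand=0.06)

```text
clock: 1.65
position: [0.5219, -0.3232, 0.2379]
ee_rot: [3.14, 0.107, 0.0]
force: [-0.4, -0.5, 0.5]
width: 0.654
gripper_force: 0.0
```

Run:
```python
from h import *
d=grab('wrist');t=grab('top');save(d,'w1.png')
C=cloud(d);q,M,o=tool();print(cam(d)[1].round(3))
m=(d['z_map']>0)&(np.hypot(C[...,0]-.522,C[...,1]+.322)<.05)&(C[...,2]>.14)&(C[...,2]<.21)&(d['color'].max(2)<80)
P=C[m];print('knob',P.mean(0).round(4),P.min(0).round(3),P.max(0).round(3),len(P))
go([.522,-.322,.172],4)
```

```text
[ 0.592 -0.319  0.385]
knob [ 0.5237 -0.3248  0.1848] [ 0.509 -0.339  0.14 ] [ 0.533 -0.311  0.192] 1312
t 1.75 TCP [ 0.5222 -0.3228  0.2378] th 3.9 shift [-0.0001 -0.0008  0.0658] spin -0.0009 alt 3.141 j7 -1.06
```

View pics/w1.png

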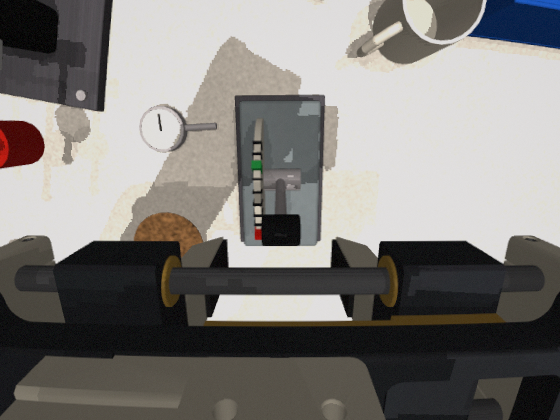

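The wrist view shows the knob between the jaws at (281,230) and the unit aligned with the tool, with its hub at (283,180). I'll descend and pinch.

Request:
jog_arm([
  [0.001, 0.002, 0.03, 0],
  [0.001, 0.002, 0.065, 0],
  [0.001, 0.002, 0.065, 0],
  [0.001, 0.002, 0.065, 0],
])

```text
clock: 2.25
position: [0.5242, -0.3247, 0.1739]
ee_rot: [3.139, 0.109, 0.002]
force: [0.1, -0.3, -0.0]
width: 0.652
gripper_force: 0.0
```

Request:
jog_arm([
  [0, 0, 0, 0],
  [0, 0, 0, 0],
  [0, 0, 0, 0],
  [0, 0, 0, 0],
  [0, 0, 0, 0],
  [0, 0, 0, 0],
], hand=0.015, newtons=12)

```text
clock: 3.0
position: [0.5238, -0.3242, 0.173]
ee_rot: [3.14, 0.11, 0.0]
force: [-1.1, 1.6, 5.4]
width: 0.308
gripper_force: 12.0
```

Run:
```python
from h import *
q,M,o=tool();print(o['width'],o['gripper_force'],o['force'].round(2))
g=q+M@[0,0,-.008]; 
u=np.array([np.cos(np.radians(4)),np.sin(np.radians(4)),0])
c=(0.180-.06)/.12;print('grasp',g.round(4))
for xk in(.522,):
  pass
d=load('wrist');C=cloud(d)
print(depth(d,[(285,180),(270,180),(295,180)]).round(4))
m=(d['z_map']>0)&(np.abs(C[...,2]-.05)<.004)&(np.hypot(C[...,0]-.535,C[...,1]+.32)<.12);print(cv2.minAreaRect(C[m][:,:2].astype(np.float32)))
```

```text
0.3079009428857725 11.997937113046646 [-1.07  1.55  5.43]
grasp [ 0.5238 -0.3242  0.181 ]
[[ 0.5392 -0.329   0.0714]
 [ 0.5382 -0.3129  0.0717]
 [ 0.5402 -0.3396  0.0726]]
((0.5382605195045471, -0.32403120398521423), (0.1688540130853653, 0.08989310264587402), 4.35061502456665)
```

Request:
jog_arm([
  [-0.011, 0, 0.002, 0],
  [-0.022, 0, 0.005, 0],
  [-0.032, 0, 0.009, 0],
  [-0.043, 0, 0.014, 0],
  [-0.053, 0, 0.02, 0],
  [-0.062, 0, 0.027, 0],
  [-0.065, 0, 0.03, 0],
  [-0.066, 0, 0.03, 0],
  [-0.066, 0, 0.03, 0],
])

```text
clock: 4.12
position: [0.4596, -0.329, 0.1436]
ee_rot: [3.138, 0.111, 0.006]
force: [6.4, 2.1, 7.4]
width: 0.302
gripper_force: 12.0
```

Run:
```python
from h import *
q,M,o=tool();g=q+M@[0,0,-.008];print(g.round(4),o['force'].round(1),o['width']); d=g-[.5385,-.324,.06];l=d[0]*np.cos(.07)+d[1]*np.sin(.07);print(l,d[2],np.degrees(np.arctan2(l,d[2])),np.hypot(l,d[2]))
```

```text
[ 0.4596 -0.3289  0.1516] [6.4 2.1 7.4] 0.30246575822558536
-0.07906647928638512 0.09159981626113273 -40.79987055439699 0.12100427465927657
```

Request:
jog_arm([
  [0.001, 0, 0, 0],
  [0.001, 0, 0, 0],
  [0, 0, -0.06, 0],
  [0, 0, -0.12, 0],
  [0.01, -0.08, -0.155, 0.1],
  [0.03, -0.27, -0.155, 0.19],
  [0.03, -0.27, -0.155, 0.19],
  [0.03, -0.27, -0.155, 0.19],
  [0.03, -0.27, -0.155, 0.19],
  [0.03, -0.27, -0.155, 0.19],
  [0.03, -0.27, -0.155, 0.19],
], hand=0.065)

```text
clock: 5.5
position: [0.4685, -0.0587, 0.2973]
ee_rot: [3.135, -0.191, -0.002]
force: [-0.2, -0.9, -0.3]
width: 0.709
gripper_force: 0.0
```

Run:
```python
from h import *
d=grab('wrist');t=grab('top');save(d,'w2.png')
Ct=cloud(t); m=(np.hypot(Ct[...,0]-.47,Ct[...,1]+.325)<.05)&(Ct[...,2]>.12)&(Ct[...,2]<.2)&(t['color'].max(2)<70);print('knob top',Ct[m].mean(0).round(3),Ct[m][:,2].max())
C=cloud(d);h=cv2.cvtColor(d['color'],cv2.COLOR_RGB2HSV)
b=cv2.inRange(h,(3,120,60),(20,255,255));n,l,st,ce=cv2.connectedComponentsWithStats(b)
for i in range(1,n):
    if st[i,4]>15: print('orange',ce[i].round(1),C[l==i].mean(0).round(4),st[i,4])
go([0,0,0])
```

```text
knob top [ 0.461 -0.324  0.158] 0.1690906028858512
orange [148.7 165.7] [0.5209 0.0539 0.1776] 179
orange [267.  166.8] [ 0.5063 -0.0529  0.1767] 181
orange [356.1 195.9] [ 0.4246 -0.1734  0.0043] 3059
orange [159.5 281.1] [ 0.5013 -0.0289  0.3697] 499
orange [398.6 281.6] [ 0.4926 -0.0964  0.3694] 472
orange [389.9 320.8] [ 0.4866 -0.091   0.3785] 1666
t 5.6 TCP [ 0.4686 -0.059   0.2974] th -7.0 shift [-0.4721 -0.0014  0.2977] spin -0.0 alt -0.0 j7 -1.72
```

View pics/w2.png

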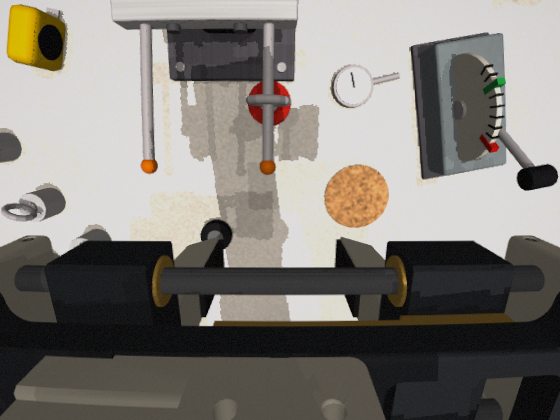

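The wrist view shows the balls at (149,166) and (267,167), the red weight's eye at (268,99) across the right peg, the mat at (356,196), and the lever at its red mark.

Run:
```python
from h import *
d=load('wrist');C=cloud(d)
def line(u0,u1,v0,v1,z0,z1):
    P=C[v0:v1,u0:u1].reshape(-1,3);P=P[(P[:,2]>z0)&(P[:,2]<z1)];return P
for n,b in(('L',(138,158,45,150)),('R',(258,278,115,155)),('R2',(258,278,40,88))):
    P=line(*b,.14,.19);s=np.polyfit(P[:,0],P[:,1],1);w=np.polyfit(P[:,0],P[:,2],1);print(n,len(P),'yaw',np.degrees(np.arctan(s[0])).round(2),'y at .55',np.polyval(s,.55).round(4),'z at .55',np.polyval(w,.55).round(4),'rise',np.degrees(np.arctan(w[0])).round(1))
P=line(112,298,0,22,.15,.19);print('bar',P.mean(0),len(P)); e=[]
for u in range(170,240,10):
    col=C[:45,u]; ok=np.where((col[:,2]>.155)&(col[:,2]<.19))[0]; e.append(col[ok.max()])
e=np.array(e);print('bar front',e.mean(0).round(4),np.degrees(np.polyfit(e[:,1],e[:,0],1)[0]*-1))
for a,b in((244,258),(278,293)):
    P=line(a,b,90,110,.13,.2);P=P[P[:,2]>.14];print('eye',P.mean(0).round(4),P.min(0).round(3),P.max(0).round(3),len(P))
P=line(244,293,88,112,.155,.21);print('eye top',P[P[:,2]>P[:,2].max()-.004].mean(0).round(4))
```

```text
L 1222 yaw -7.58 y at .55 0.0505 z at .55 0.1718 rise -8.1
R 438 yaw -6.54 y at .55 -0.0592 z at .55 0.1703 rise -7.5
R2 540 yaw -7.53 y at .55 -0.0593 z at .55 0.1703 rise -8.3
bar [ 0.643052   -0.01721402  0.16760849] 4076
bar front [ 0.636  -0.0095  0.1566] -4.029854240918684
eye [ 0.566  -0.0472  0.1673] [ 0.562 -0.052  0.147] [ 0.57  -0.04   0.175] 119
eye [ 0.562  -0.0749  0.1664] [ 0.558 -0.082  0.145] [ 0.567 -0.07   0.176] 140
eye top [ 0.5647 -0.061   0.1757]
```

Run:
```python
from h import *
go([.564,-.061,.24],-7.5);go([.564,-.061,.152],-7.5)
```

```text
t 5.6 TCP [ 0.4686 -0.059   0.2974] th -7.0 shift [ 0.0949 -0.0097  0.0573] spin 0.0082 alt -3.133 j7 -1.72
t 5.6 TCP [ 0.4686 -0.059   0.2974] th -7.0 shift [ 0.095  -0.0098  0.1453] spin 0.0082 alt -3.133 j7 -1.72
```

Request:
jog_arm([
  [0.05, -0.005, 0.03, 0.008],
  [0.095, -0.01, 0.057, 0.008],
  [0.095, -0.01, 0.08, 0.008],
  [0.095, -0.01, 0.11, 0.008],
  [0.095, -0.01, 0.145, 0.008],
  [0.095, -0.01, 0.145, 0.008],
  [0.095, -0.01, 0.145, 0.008],
])

```text
clock: 6.48
position: [0.565, -0.0597, 0.1537]
ee_rot: [3.135, -0.203, 0.001]
force: [-0.1, -0.3, -0.5]
width: 0.708
gripper_force: 0.0
```

Request:
jog_arm([
  [0, 0, 0, 0],
  [0, 0, 0, 0],
  [0, 0, 0, 0],
  [0, 0, 0, 0],
  [0, 0, 0, 0],
  [0, 0, 0, 0],
], hand=0.03, newtons=30)

```text
clock: 7.22
position: [0.5648, -0.0592, 0.1531]
ee_rot: [3.135, -0.201, 0.001]
force: [-0.3, -2.1, 5.7]
width: 0.435
gripper_force: 30.0
```

Request:
jog_arm([
  [0, 0, -0.004, 0],
  [0, 0, -0.008, 0],
  [0, 0, -0.008, 0],
  [-0.012, 0, -0.01, 0],
  [-0.024, 0, -0.0115, 0],
  [-0.036, 0, -0.013, 0],
  [-0.048, 0, -0.0147, 0],
  [-0.06, 0, -0.0163, 0],
  [-0.072, 0, -0.018, 0],
  [-0.084, 0, -0.02, 0],
  [-0.096, 0, -0.0215, 0],
  [-0.108, 0, -0.023, 0],
  [-0.11, 0, -0.023, 0],
])

```text
clock: 8.85
position: [0.4544, -0.0448, 0.1759]
ee_rot: [3.135, -0.201, -0.0]
force: [0.2, 0.2, -4.4]
width: 0.434
gripper_force: 30.0
```

Run:
```python
from h import *
q,M,o=tool();print(o['force'].round(1),o['width'],o['gripper_force'])
go([.4235,-.173,.14]);go([.4235,-.173,.003+.066-.002])
```

```text
[ 0.2  0.2 -4.4] 0.43438518127850023 29.99929189682007
t 8.85 TCP [ 0.4544 -0.0448  0.1759] th -7.3 shift [-0.0143  0.1311  0.0359] spin -0.0 alt -0.0 j7 -1.79
t 8.85 TCP [ 0.4544 -0.0448  0.1759] th -7.3 shift [-0.0142  0.131   0.1089] spin -0.0 alt -0.0 j7 -1.79
```

Request:
jog_arm([
  [-0.014, 0.05, 0.01, 0],
  [-0.014, 0.1, 0.03, 0],
  [-0.014, 0.131, 0.06, 0],
  [-0.014, 0.131, 0.085, 0],
  [-0.014, 0.131, 0.1, 0],
  [-0.014, 0.131, 0.105, 0],
  [-0.014, 0.131, 0.105, 0],
  [-0.014, 0.131, 0.107, 0],
  [-0.014, 0.131, 0.108, 0],
  [-0.014, 0.131, 0.109, 0],
  [-0.014, 0.131, 0.109, 0],
])

```text
clock: 10.22
position: [0.4248, -0.173, 0.0668]
ee_rot: [3.135, -0.201, 0.0]
force: [-0.0, -0.6, -4.4]
width: 0.437
gripper_force: 30.0
```

Run:
```python
from h import *
go([.4235,-.173,.067]);q,M,o=tool();print(o['force'].round(1))
d=grab('scene');save(d,'s2.png',(90,180,330,330),3)
```

```text
t 10.22 TCP [ 0.4248 -0.173   0.0668] th -7.3 shift [-0.0012  0.0001 -0.0002] spin -0.0 alt -0.0 j7 -1.52
[-0.  -0.6 -4.4]
```

View pics/s2.png

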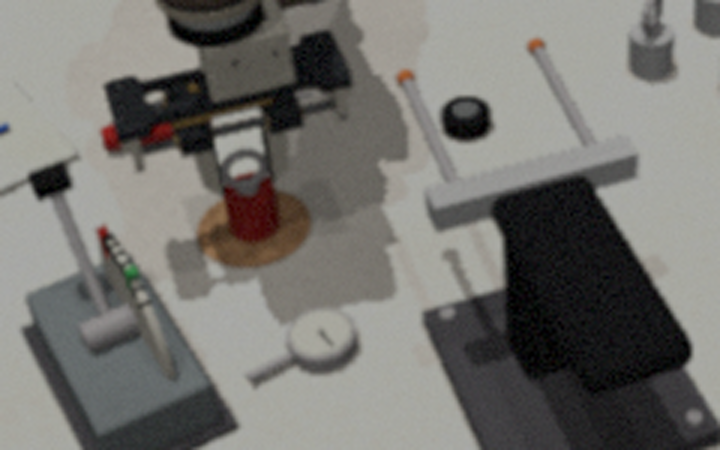

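The red weight hangs upright over the middle of the mat at (255,210) in the crop. I'll lower until contact.

Request:
jog_arm([
  [0, 0, 0.001, 0],
  [0, 0, 0.001, 0],
  [0, 0, 0.002, 0],
  [0, 0, 0.002, 0],
  [0, 0, 0.003, 0],
  [0, 0, 0.003, 0],
])

```text
clock: 11.02
position: [0.426, -0.1731, 0.0659]
ee_rot: [3.134, -0.201, 0.005]
force: [-7.6, 3.9, 33.9]
width: 0.435
gripper_force: 30.0
```

Request:
jog_arm([
  [0, 0, -0.0015, 0],
  [0, 0, -0.002, 0],
  [0, 0, -0.002, 0],
])

```text
clock: 11.4
position: [0.4251, -0.173, 0.0661]
ee_rot: [3.135, -0.201, 0.001]
force: [-2.5, 2.4, 10.5]
width: 0.433
gripper_force: 30.0
```

Request:
jog_arm([
  [0, 0, 0, 0],
  [0, 0, 0, 0],
  [0, 0, 0, 0],
  [0, 0, 0, 0],
], hand=0.065)

```text
clock: 11.9
position: [0.4247, -0.1731, 0.0656]
ee_rot: [3.135, -0.201, -0.0]
force: [-0.3, -0.1, 1.2]
width: 0.707
gripper_force: 0.0
```

Request:
jog_arm([
  [0, 0, -0.02, 0],
  [0, 0, -0.06, 0],
  [0, 0, -0.12, 0],
  [0, 0, -0.18, 0],
  [0, 0, -0.22, 0],
  [0, 0, -0.22, 0],
  [0, 0, -0.22, 0],
])

```text
clock: 12.78
position: [0.4242, -0.1729, 0.285]
ee_rot: [-3.135, 0.201, 0.001]
force: [-0.5, 0.2, -0.3]
width: 0.707
gripper_force: 0.0
```

Run:
```python
from h import *
t=grab('top');C=cloud(t);q,M,o=tool()
d=grab('scene');S=cloud(d)
red=(d['color'][...,0]>1.8*d['color'][...,1].astype(int))&(np.hypot(S[...,0]-.424,S[...,1]+.173)<.08);P=S[red];print('red',P.min(0).round(3),P.max(0).round(3),P.mean(0).round(3),len(P))
for n,X,D in(('top',C,t),('scn',S,d)):
  for c in [(.567,.349),(.475,.304),(.399,.248),(.37,.342)]:
    m=(D['z_map']>0)&(np.hypot(X[...,0]-c[0],X[...,1]-c[1])<.045)&(X[...,2]>.056)&(X[...,2]<.12);print(n,c,m.sum(),X[m].mean(0).round(4))
for c,a in [((.399,.248),124),((.475,.304),54)]: go([*(c),.22],a-90)
```

```text
red [ 0.402 -0.229  0.004] [ 0.471 -0.102  0.635] [ 0.444 -0.175  0.164] 367
top (0.567, 0.349) 48 [0.5665 0.3488 0.0802]
top (0.475, 0.304) 46 [0.4741 0.3041 0.0806]
top (0.399, 0.248) 54 [0.4    0.2485 0.0807]
top (0.37, 0.342) 61 [0.3701 0.3436 0.0778]
scn (0.567, 0.349) 73 [0.572  0.35   0.0735]
scn (0.475, 0.304) 72 [0.4776 0.3029 0.0725]
scn (0.399, 0.248) 50 [0.4029 0.2446 0.0717]
scn (0.37, 0.342) 62 [0.3727 0.3415 0.0729]
t 12.88 TCP [ 0.4239 -0.1728  0.2844] th -7.3 shift [-0.0784 -0.4141  0.0647] spin -0.7217 alt 2.42 j7 -1.45
t 12.88 TCP [ 0.4239 -0.1728  0.2844] th -7.3 shift [-0.0102 -0.4794  0.0646] spin 0.5 alt -2.642 j7 -1.45
```

Request:
jog_arm([
  [-0.06, -0.18, 0.02, -0.36],
  [-0.12, -0.373, 0.044, -0.722],
  [-0.12, -0.373, 0.044, -0.722],
  [-0.12, -0.373, 0.044, -0.722],
  [-0.12, -0.373, 0.044, -0.722],
  [-0.12, -0.373, 0.044, -0.722],
  [-0.12, -0.373, 0.044, -0.722],
  [-0.12, -0.373, 0.044, -0.722],
  [-0.12, -0.373, 0.044, -0.722],
  [-0.12, -0.373, 0.044, -0.722],
])

```text
clock: 14.12
position: [0.3537, 0.211, 0.2415]
ee_rot: [3.005, 0.916, -0.001]
force: [0.7, -0.2, -0.0]
width: 0.706
gripper_force: 0.0
```

```bash
cat >> h.py <<'E'
def eyes(d,cs,r=.045):
    """eye centre xy, ring direction and height near rough places cs"""
    X=cloud(d)
    for c in cs:
        m=(d['z_map']>0)&(np.hypot(X[...,0]-c[0],X[...,1]-c[1])<r)&(X[...,2]>.054)&(X[...,2]<.12); P=X[m]
        if len(P)<20: print(c,'none',len(P)); continue
        T=P[P[:,2]>P[:,2].max()-.008]; (a,b),(w,h),g=cv2.minAreaRect(P[:,:2].astype(np.float32))
        v=np.linalg.svd(P[:,:2]-P[:,:2].mean(0),full_matrices=False)[2][0]
        print(c,len(P),'rect',round(a,4),round(b,4),round(w,3),round(h,3),'top',T.mean(0).round(4),'zmax',np.percentile(P[:,2],98).round(4),'dir',np.degrees(np.arctan2(v[1],v[0]))%180)
E
python3 - <<'E'
from h import *
d=grab('wrist');save(d,'w3.png');eyes(d,[(.40,.248),(.475,.304),(.37,.343),(.567,.349)]);go([.4,.248,.066],34)
E
```

```text
(0.4, 0.248) 297 rect 0.4007 0.2473 0.007 0.04 top [0.401  0.2472 0.0841] zmax 0.0871 dir 123.96688971762114
(0.475, 0.304) 397 rect 0.4754 0.3041 0.039 0.008 top [0.475  0.3041 0.084 ] zmax 0.0871 dir 57.99564859439279
(0.37, 0.343) 467 rect 0.3707 0.3433 0.041 0.008 top [0.3708 0.3424 0.084 ] zmax 0.0868 dir 52.44676297560491
(0.567, 0.349) none 0
t 14.18 TCP [0.3537 0.2112 0.2416] th 33.9 shift [ 0.059  -0.0048  0.1756] spin -0.0017 alt 3.14 j7 -1.74
```

View pics/w3.png

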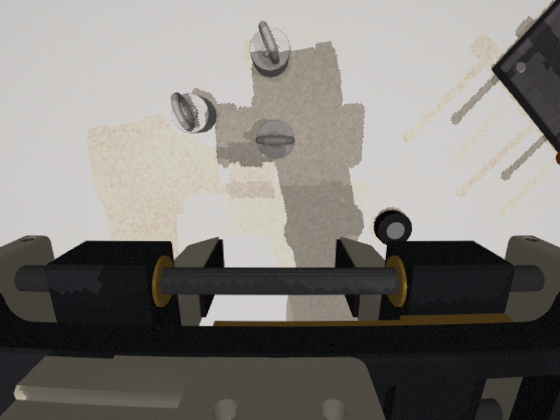

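The wrist view shows the nearest weight's eye at (275,140), square to the jaws. Fingers fit around it.

Request:
jog_arm([
  [0.03, -0.002, 0.05, 0],
  [0.059, -0.004, 0.1, 0],
  [0.059, -0.004, 0.14, 0],
  [0.059, -0.004, 0.175, 0],
  [0.059, -0.004, 0.175, 0],
  [0.059, -0.004, 0.175, 0],
])

```text
clock: 14.92
position: [0.4008, 0.2487, 0.0679]
ee_rot: [-3.004, -0.918, -0.002]
force: [-0.1, -0.8, 0.4]
width: 0.711
gripper_force: 0.0
```

Request:
jog_arm([
  [0, 0, 0, 0],
  [0, 0, 0, 0],
  [0, 0, 0, 0],
  [0, 0, 0, 0],
  [0, 0, 0, 0],
  [0, 0, -0.01, 0],
  [0, 0, -0.06, 0],
  [0, 0, -0.12, 0],
  [0, 0, -0.17, 0],
  [0, 0, -0.17, 0],
], hand=0.03, newtons=30)

```text
clock: 16.18
position: [0.4012, 0.25, 0.2404]
ee_rot: [-3.003, -0.919, -0.01]
force: [1.2, 0.1, -5.3]
width: 0.436
gripper_force: 30.0
```

```bash
python3 - <<'E'
from h import *
q,M,o=tool();print(o['width'],o['force'].round(1))
cat=None
E
cat >> h.py <<'E'
a7=np.radians(-7.53); X7=np.array([np.cos(a7),np.sin(a7),0]); BR=np.array([.629,-.0691,.155]); BL=np.array([.6436,.0377,.155])
def peg(B,s,drop=0): return B-X7*s*np.cos(.1396)+np.array([0,0,s*np.sin(.1396)-drop])
E
python3 - <<'E'
from h import *
for B in(BR,BL): 
    for s in(.17,.04): print(peg(B,s).round(4)); go(peg(B,s),-7.5)
E
```

```text
0.43643028358887165 [ 1.2  0.1 -5.3]
[ 0.4621 -0.047   0.1787]
t 16.18 TCP [0.4012 0.25   0.2404] th 34.0 shift [-0.1161  0.2803  0.0611] spin 0.7248 alt -2.417 j7 -1.81
[ 0.5897 -0.0639  0.1606]
t 16.18 TCP [0.4012 0.25   0.2404] th 34.0 shift [-0.0199  0.3657  0.0798] spin 0.7248 alt -2.417 j7 -1.81
[0.4767 0.0598 0.1787]
t 16.18 TCP [0.4012 0.25   0.2404] th 34.0 shift [-0.0443  0.1999  0.0615] spin 0.7248 alt -2.417 j7 -1.81
[0.6043 0.0429 0.1606]
t 16.18 TCP [0.4012 0.25   0.2404] th 34.0 shift [0.0519 0.2853 0.0802] spin 0.7248 alt -2.417 j7 -1.81
```

Request:
jog_arm([
  [-0.026, 0.1, 0, 0.36],
  [-0.052, 0.193, 0, 0.724],
  [-0.052, 0.193, 0, 0.724],
  [-0.052, 0.193, 0, 0.724],
  [-0.052, 0.193, 0.02, 0.724],
  [-0.052, 0.193, 0.04, 0.724],
  [-0.052, 0.193, 0.06, 0.724],
  [-0.052, 0.193, 0.06, 0.724],
  [-0.052, 0.193, 0.06, 0.724],
])

```text
clock: 17.3
position: [0.4646, 0.0596, 0.1766]
ee_rot: [3.135, -0.204, -0.002]
force: [0.2, 1.0, -4.6]
width: 0.435
gripper_force: 30.0
```

Run:
```python
from h import *
d=grab('wrist');C=cloud(d);h=cv2.cvtColor(d['color'],cv2.COLOR_RGB2HSV)
b=cv2.inRange(h,(3,120,60),(20,255,255));n,l,st,ce=cv2.connectedComponentsWithStats(b)
for i in range(1,n):
    if st[i,4]>15: print('orange',ce[i].round(1),C[l==i].mean(0).round(4),st[i,4])
s=grab('scene');cv2.imwrite('pics/s3.png',np.vstack([cv2.resize(s['color'][160:280,200:360,::-1],(480,360)),cv2.resize(d['color'][:240,:,::-1],(480,206))]))
for s in(.17,.14,.04): go(peg(BL,s)+[0,0,.001],-7.5)
```

```text
orange [270.5 158. ] [0.521  0.0561 0.1766] 620
orange [476.5 194.6] [ 0.4408 -0.1418  0.0362] 3769
orange [202.8 281.4] [0.4963 0.0766 0.2496] 381
orange [355.4 281.6] [0.4905 0.0341 0.2492] 356
orange [341.9 321.4] [0.4842 0.0398 0.2578] 1742
t 17.4 TCP [0.4653 0.0597 0.1773] th -7.5 shift [ 0.0113 -0.0016 -0.0024] spin 0.0007 alt -3.141 j7 -2.08
t 17.4 TCP [0.4653 0.0597 0.1773] th -7.5 shift [ 0.041  -0.0015  0.0018] spin 0.0007 alt -3.141 j7 -2.08
t 17.4 TCP [0.4653 0.0597 0.1773] th -7.5 shift [ 0.14   -0.0014  0.0158] spin 0.0007 alt -3.141 j7 -2.08
```

View pics/s3.png

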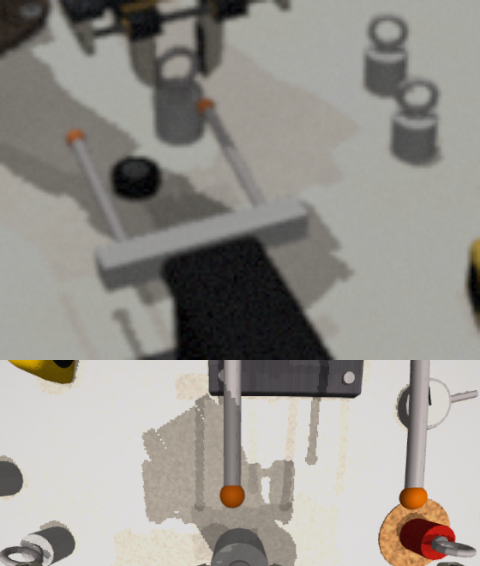

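Request:
jog_arm([
  [0.004, -0.0025, -0.002, 0],
  [0.011, -0.0025, -0.0024, 0],
  [0.02, -0.0025, -0.001, 0],
  [0.03, -0.0025, 0, 0],
  [0.04, -0.0025, 0.0018, 0],
  [0.05, -0.0025, 0.003, 0],
  [0.06, -0.0025, 0.0045, 0],
  [0.07, -0.0025, 0.006, 0],
  [0.08, -0.0025, 0.0075, 0],
  [0.08, -0.0025, 0.0075, 0],
])

```text
clock: 18.65
position: [0.5454, 0.0514, 0.169]
ee_rot: [-3.135, 0.205, -0.0]
force: [-0.0, 1.1, -4.9]
width: 0.434
gripper_force: 30.0
```

Run:
```python
from h import *
q,M,o=tool();print(o['width'],o['force'].round(1))
for s in(.09,.04): go(peg(BL,s)+[0,0.0015,.001],-7.5)
s=grab('scene');cv2.imwrite('pics/s4.png',cv2.resize(s['color'][160:280,200:360,::-1],(640,480)))
```

```text
0.4343948330269204 [-0.   1.1 -4.9]
t 18.65 TCP [0.5454 0.0514 0.169 ] th -7.5 shift [ 0.0098 -0.0007  0.0005] spin 0.0002 alt -3.141 j7 -2.05
t 18.65 TCP [0.5454 0.0514 0.169 ] th -7.5 shift [ 0.0593 -0.0007  0.0075] spin 0.0002 alt -3.141 j7 -2.05
```

View pics/s4.png

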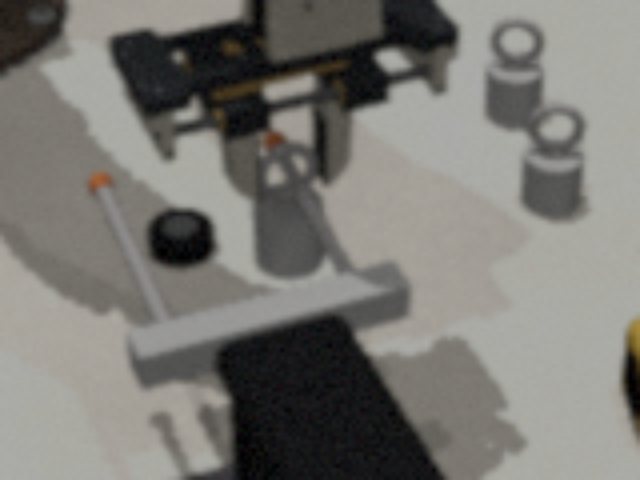

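The peg is through the eye at (290,165). I'll go on in and lower.

Request:
jog_arm([
  [0.01, 0, 0.001, 0],
  [0.02, 0, 0.002, 0],
  [0.03, 0, 0.0035, 0],
  [0.04, 0, 0.005, 0],
  [0.05, 0, 0.006, 0],
  [0.058, 0, 0.0075, 0],
  [0.058, 0, 0.0105, 0],
  [0.058, 0, 0.0125, 0],
  [0.058, 0, 0.0135, 0],
  [0.058, 0, 0.0135, 0],
])

```text
clock: 19.95
position: [0.6019, 0.0441, 0.1557]
ee_rot: [3.135, -0.204, -0.0]
force: [0.6, -0.7, -4.9]
width: 0.435
gripper_force: 30.0
```

Request:
jog_arm([
  [0, 0, 0.001, 0],
  [0, 0, 0.0015, 0],
  [0, 0, 0.002, 0],
  [0, 0, 0.0025, 0],
  [0, 0, 0.0025, 0],
])

```text
clock: 20.58
position: [0.6027, 0.0441, 0.1546]
ee_rot: [3.135, -0.205, 0.003]
force: [-3.4, -1.8, 9.0]
width: 0.431
gripper_force: 30.0
```

Request:
jog_arm([
  [0, 0, -0.001, 0],
  [0, 0, -0.001, 0],
])

```text
clock: 20.82
position: [0.6024, 0.0441, 0.1548]
ee_rot: [-3.135, 0.205, -0.001]
force: [-2.2, -0.2, 5.0]
width: 0.432
gripper_force: 30.0
```

Request:
jog_arm([
  [0, 0, 0, 0],
  [0, 0, 0, 0],
  [0, 0, 0, 0],
  [0, 0, 0, 0],
  [0, 0, -0.03, 0],
  [0, 0, -0.08, 0],
  [0, 0, -0.13, 0],
  [0, 0, -0.13, 0],
], hand=0.065)

```text
clock: 21.82
position: [0.6042, 0.0448, 0.2887]
ee_rot: [-3.133, 0.204, -0.012]
force: [-0.5, 0.1, -0.2]
width: 0.709
gripper_force: 0.0
```

Run:
```python
from h import *
s=grab('scene');cv2.imwrite('pics/s5.png',cv2.resize(s['color'][160:280,200:360,::-1],(640,480)))
t=grab('top');eyes(t,[(.475,.304),(.37,.343),(.567,.349)])
eyes(grab('wrist'),[(.475,.304),(.37,.343),(.567,.349)])
th=np.radians(140);go(np.array([.4754,.3041,.24])-.06*np.array([np.cos(th),np.sin(th),0]),140)
```

```text
(0.475, 0.304) 48 rect 0.4748 0.3054 0.036 0.008 top [0.4749 0.3054 0.0851] zmax 0.0879 dir 52.884436249595836
(0.37, 0.343) 61 rect 0.3698 0.3445 0.042 0.009 top [0.3674 0.3402 0.0889] zmax 0.0911 dir 52.45847517582065
(0.567, 0.349) 53 rect 0.5675 0.3503 0.039 0.012 top [0.5681 0.3513 0.0858] zmax 0.0889 dir 45.19709666100752
(0.475, 0.304) none 0
(0.37, 0.343) none 0
(0.567, 0.349) 275 rect 0.5693 0.3498 0.041 0.009 top [0.5643 0.343  0.0823] zmax 0.0853 dir 46.42923984967308
t 21.98 TCP [0.6017 0.0439 0.2834] th -7.5 shift [-0.1084 -0.2093  0.0434] spin 0.5679 alt -2.574 j7 -1.98
```

View pics/s5.png

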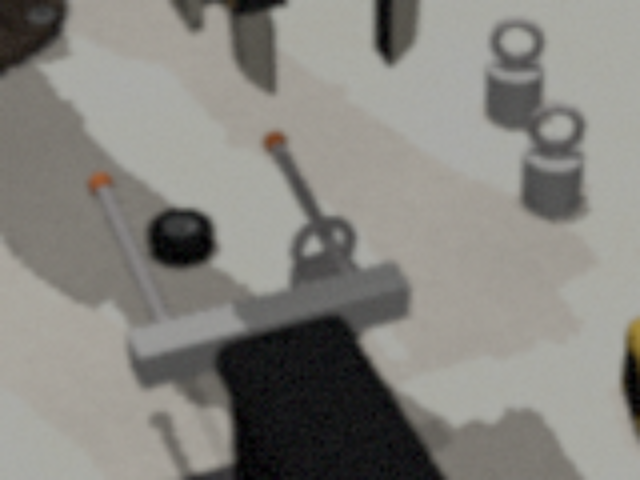

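The first weight hangs on the left peg near the bar, at (320,250).

Request:
jog_arm([
  [-0.05, -0.1, 0.02, -1.2],
  [-0.108, -0.209, 0.04, -2.574],
  [-0.108, -0.209, 0.04, -2.574],
  [-0.108, -0.209, 0.04, -2.574],
  [-0.108, -0.209, 0.04, -2.574],
  [-0.108, -0.209, 0.04, -2.574],
  [-0.108, -0.209, 0.04, -2.574],
  [-0.108, -0.209, 0.04, -2.574],
  [-0.108, -0.209, 0.04, -2.574],
  [-0.108, -0.209, 0.04, -2.574],
  [-0.108, -0.209, 0.04, -2.574],
  [-0.108, -0.209, 0.04, -2.574],
  [-0.108, -0.209, 0.04, -2.574],
  [-0.108, -0.209, 0.04, -2.574],
  [-0.108, -0.209, 0.04, -2.574],
  [-0.108, -0.209, 0.04, -2.574],
])

```text
clock: 23.98
position: [0.5219, 0.2651, 0.2434]
ee_rot: [-1.078, -2.95, 0.001]
force: [-0.5, 0.4, 0.5]
width: 0.71
gripper_force: 0.0
```

Run:
```python
from h import *
eyes(grab('wrist'),[(.475,.304),(.37,.343),(.567,.349)]);go([.4754,.3041,.066],145)
```

```text
(0.475, 0.304) 305 rect 0.4757 0.3056 0.041 0.008 top [0.4755 0.3056 0.0838] zmax 0.0872 dir 56.482531097026566
(0.37, 0.343) 554 rect 0.3712 0.3434 0.041 0.008 top [0.3716 0.3434 0.0841] zmax 0.0868 dir 53.42801971660567
(0.567, 0.349) 339 rect 0.5673 0.35 0.039 0.008 top [0.5671 0.3504 0.0837] zmax 0.0867 dir 49.18068286430332
t 24.02 TCP [0.5219 0.2652 0.2437] th 139.9 shift [ 6.060e-02 -1.000e-04  1.777e-01] spin -0.0894 alt 3.052 j7 -0.11
```

Request:
jog_arm([
  [0.03, 0, 0.05, -0.115],
  [0.061, 0.001, 0.1, -0.115],
  [0.061, 0.001, 0.14, -0.115],
  [0.061, 0.001, 0.177, -0.115],
  [0.061, 0.001, 0.177, -0.115],
  [0.061, 0.001, 0.177, -0.115],
])

```text
clock: 24.78
position: [0.4765, 0.306, 0.0685]
ee_rot: [0.903, 3.008, 0.002]
force: [0.7, 0.6, 1.2]
width: 0.709
gripper_force: 0.0
```

Request:
jog_arm([
  [0, 0, 0, 0],
  [0, 0, 0, 0],
  [0, 0, 0, 0],
  [0, 0, 0, 0],
  [0, 0, 0, 0],
  [0, 0, -0.01, 0],
  [0, 0, -0.06, 0],
  [0, 0, -0.12, 0],
  [0, 0, -0.18, 0],
  [0, 0, -0.18, 0],
], hand=0.03, newtons=30)

```text
clock: 26.02
position: [0.4769, 0.3074, 0.2519]
ee_rot: [0.901, 3.005, 0.009]
force: [0.2, -0.2, -6.9]
width: 0.435
gripper_force: 30.0
```

Run:
```python
from h import *
q,M,o=tool();print(o['width'],o['force'].round(1)); go(peg(BL,.18)+[0,.0015,.066],172.5);  go(peg(BL,.175)+[0,.0015,.001],172.5)
```

```text
0.4354504159020849 [ 0.2 -0.2 -6.9]
t 26.02 TCP [0.4769 0.3074 0.2519] th 146.6 shift [-0.1263 -0.21    0.0047] spin -0.4516 alt 2.69 j7 -0.11
t 26.02 TCP [0.4769 0.3074 0.2519] th 146.6 shift [-0.1306 -0.2083  0.0704] spin -0.4516 alt 2.69 j7 -0.11
```

Request:
jog_arm([
  [-0.06, -0.1, 0, -0.22],
  [-0.126, -0.209, 0, -0.452],
  [-0.126, -0.209, 0, -0.452],
  [-0.126, -0.209, 0, -0.452],
  [-0.126, -0.209, 0, -0.452],
  [-0.126, -0.209, 0.03, -0.452],
  [-0.127, -0.209, 0.05, -0.452],
  [-0.127, -0.209, 0.07, -0.452],
  [-0.127, -0.209, 0.07, -0.452],
  [-0.127, -0.209, 0.07, -0.452],
])

```text
clock: 27.28
position: [0.4671, 0.0615, 0.1775]
ee_rot: [-0.204, -3.135, -0.0]
force: [0.3, 0.0, -5.3]
width: 0.437
gripper_force: 30.0
```

Run:
```python
from h import *
q,M,o=tool();print(o['width'],o['force'].round(1)) 
for s in(.16,.12,.09): go(peg(BL,s)+[0,.0015,.001],172.5)
t=grab('top');C=cloud(t)
m=(C[...,2]>.172)&(C[...,2]<.186)&(abs(C[...,1]-.0425)<.03)&(abs(C[...,0]-.604)<.03);print('hung eye',C[m].mean(0).round(4),m.sum())
```

```text
0.4367883796588961 [ 0.3  0.  -5.3]
t 27.27 TCP [0.4671 0.0615 0.1775] th 172.6 shift [-0.0195  0.001  -0.0008] spin 0.0011 alt -3.141 j7 0.67
t 27.27 TCP [0.4671 0.0615 0.1775] th 172.6 shift [-0.0591  0.0009  0.0048] spin 0.0011 alt -3.141 j7 0.67
t 27.27 TCP [0.4671 0.0615 0.1775] th 172.6 shift [-0.0888  0.0008  0.009 ] spin 0.0011 alt -3.141 j7 0.67
hung eye [0.5991 0.0466 0.174 ] 20
```

Request:
jog_arm([
  [-0.01, 0.001, -0.002, 0],
  [-0.02, 0.001, -0.001, 0],
  [-0.03, 0.001, 0, 0],
  [-0.04, 0.001, 0.002, 0],
  [-0.05, 0.001, 0.0035, 0],
  [-0.06, 0.001, 0.005, 0],
  [-0.07, 0.001, 0.0065, 0],
  [-0.08, 0.001, 0.0075, 0],
  [-0.086, 0.001, 0.0085, 0],
  [-0.086, 0.001, 0.0085, 0],
])

```text
clock: 28.58
position: [0.5528, 0.0507, 0.1686]
ee_rot: [-0.206, -3.135, -0.0]
force: [0.0, -0.0, -5.8]
width: 0.433
gripper_force: 30.0
```

Run:
```python
from h import *
q,M,o=tool();print(o['width'],o['force'].round(1)) 
s=grab('scene');cv2.imwrite('pics/s6.png',cv2.resize(s['color'][160:280,200:360,::-1],(640,480)))
```

```text
0.4331747817017852 [ 0.  -0.  -5.8]
```

View pics/s6.png

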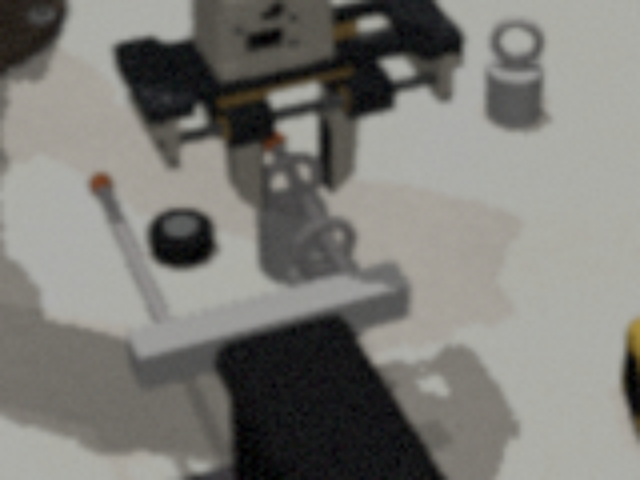

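The second weight's eye is threaded at (290,170), in front of the first at (325,245). I'll lower and release.

Request:
jog_arm([
  [0, 0, 0.003, 0],
  [0, 0, 0.005, 0],
  [0, 0, 0.006, 0],
  [0, 0, 0.007, 0],
  [0, 0, 0.008, 0],
  [0, 0, 0.008, 0],
])

```text
clock: 29.38
position: [0.553, 0.0506, 0.1622]
ee_rot: [0.206, 3.133, -0.001]
force: [-4.6, -3.1, 11.1]
width: 0.436
gripper_force: 30.0
```

Request:
jog_arm([
  [0, 0, -0.0015, 0],
  [0, 0, -0.0015, 0],
])

```text
clock: 29.62
position: [0.5527, 0.0508, 0.1625]
ee_rot: [0.205, 3.134, 0.0]
force: [0.0, -1.3, 1.6]
width: 0.435
gripper_force: 30.0
```

Request:
jog_arm([
  [0, 0, 0, 0],
  [0, 0, 0, 0],
  [0, 0, 0, 0],
  [0, 0, 0, 0],
  [0, 0, -0.03, 0],
  [0, 0, -0.08, 0],
  [0, 0, -0.1, 0],
  [0, 0, -0.1, 0],
], hand=0.065)

```text
clock: 30.62
position: [0.5531, 0.0509, 0.2633]
ee_rot: [0.206, 3.132, 0.0]
force: [0.1, -0.5, -0.4]
width: 0.709
gripper_force: 0.0
```

Run:
```python
from h import *
t=grab('top');eyes(t,[(.37,.343),(.567,.349)]);C=cloud(t)
m=(C[...,2]>.176)&(C[...,2]<.195)&(abs(C[...,1]-.0505)<.03)&(abs(C[...,0]-.553)<.025);print('hung eye',C[m].mean(0).round(4),m.sum())
th=np.radians(142);go(np.array([.3714,.3434,.24])-.06*np.array([np.cos(th),np.sin(th),0]),142)
```

```text
(0.37, 0.343) 62 rect 0.3699 0.3444 0.039 0.008 top [0.3693 0.3425 0.0874] zmax 0.0903 dir 51.54672937051714
(0.567, 0.349) 50 rect 0.5679 0.3501 0.039 0.007 top [0.5677 0.3504 0.0858] zmax 0.09 dir 45.18428930832965
hung eye [nan nan nan] 0
t 30.68 TCP [0.5525 0.0504 0.2619] th 172.5 shift [0.1662 0.2363 0.0218] spin 0.5319 alt -2.61 j7 0.79<stdin>:3: RuntimeWarning: Mean of empty slice.
  ret = um.true_divide(
```

Request:
jog_arm([
  [0.08, 0.12, 0.01, 0.27],
  [0.166, 0.236, 0.022, 0.532],
  [0.166, 0.236, 0.022, 0.532],
  [0.166, 0.236, 0.022, 0.532],
  [0.166, 0.236, 0.022, 0.532],
  [0.166, 0.236, 0.022, 0.532],
  [0.166, 0.236, 0.022, 0.532],
  [0.166, 0.236, 0.022, 0.532],
])

```text
clock: 31.68
position: [0.4195, 0.3048, 0.2395]
ee_rot: [-1.026, -2.969, 0.002]
force: [-0.3, -0.0, 0.2]
width: 0.705
gripper_force: 0.0
```

Run:
```python
from h import *
eyes(grab('wrist'),[(.37,.343)]);go([.3714,.3434,.068],143);t=grab('top');C=cloud(t)
for p in((.5527,.0506),(.604,.043)):
  m=(C[...,2]>.172)&(C[...,2]<.195)&(abs(C[...,1]-p[1])<.03)&(abs(C[...,0]-p[0])<.02);print('hung eye',C[m].mean(0).round(4),np.ptp(C[m],axis=0).round(3),m.sum())
s=grab('scene');cv2.imwrite('pics/s7.png',cv2.resize(s['color'][160:280,200:360,::-1],(640,480)))
```

```text
(0.37, 0.343) 309 rect 0.3703 0.3443 0.041 0.008 top [0.3704 0.3441 0.084 ] zmax 0.0869 dir 53.44109010188052
t 31.73 TCP [0.4195 0.3049 0.2397] th 141.9 shift [0.0616 0.0007 0.1717] spin -0.0195 alt 3.122 j7 -0.22
hung eye [0.5493 0.055  0.1764] [0.036 0.033 0.011] 75
hung eye [0.6003 0.0481 0.1746] [0.014 0.024 0.008] 19
```

View pics/s7.png

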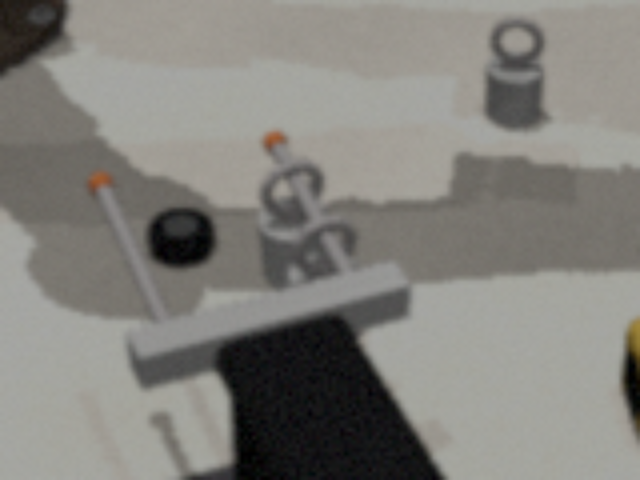

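Both weights hang on the left peg, at (290,190) and (325,240). Next pick.

Request:
jog_arm([
  [0.03, 0, 0.05, -0.02],
  [0.062, 0.001, 0.1, -0.02],
  [0.062, 0.001, 0.14, -0.02],
  [0.062, 0.001, 0.173, -0.02],
  [0.062, 0.001, 0.173, -0.02],
  [0.062, 0.001, 0.173, -0.02],
])

```text
clock: 32.58
position: [0.371, 0.3458, 0.0683]
ee_rot: [0.993, 2.98, 0.002]
force: [0.3, 0.5, 0.0]
width: 0.703
gripper_force: 0.0
```

Request:
jog_arm([
  [0, 0, 0, 0],
  [0, 0, 0, 0],
  [0, 0, 0, 0],
  [0, 0, 0, 0],
  [0, 0, 0, 0],
  [0, 0, -0.01, 0],
  [0, 0, -0.06, 0],
  [0, 0, -0.12, 0],
  [0, 0, -0.18, 0],
  [0, 0, -0.2, 0],
  [0, 0, -0.2, 0],
], hand=0.03, newtons=30)

```text
clock: 33.95
position: [0.3706, 0.3457, 0.2685]
ee_rot: [0.992, 2.979, 0.003]
force: [0.2, -0.4, -5.7]
width: 0.43
gripper_force: 30.0
```

Run:
```python
from h import *
q,M,o=tool();print(o['width'],o['force'].round(1)); go(peg(BR,.18)+[0,0,.09],172.5);  go(peg(BR,.175)+[0,0,.001],172.5)
```

```text
0.4300043586443642 [ 0.2 -0.4 -5.7]
t 33.95 TCP [0.3706 0.3457 0.2685] th 143.2 shift [-0.3001 -0.2643 -0.0019] spin -0.5121 alt 2.629 j7 -0.29
t 33.95 TCP [0.3706 0.3457 0.2685] th 143.2 shift [-0.3043 -0.262   0.0878] spin -0.5121 alt 2.629 j7 -0.29
```

Request:
jog_arm([
  [-0.15, -0.13, 0, -0.25],
  [-0.3, -0.264, 0, -0.512],
  [-0.3, -0.264, 0, -0.512],
  [-0.3, -0.264, 0, -0.512],
  [-0.3, -0.264, 0, -0.512],
  [-0.3, -0.264, 0, -0.512],
  [-0.3, -0.264, 0, -0.512],
  [-0.3, -0.264, 0.01, -0.512],
  [-0.3, -0.264, 0.04, -0.512],
  [-0.3, -0.264, 0.07, -0.512],
  [-0.3, -0.264, 0.088, -0.512],
  [-0.3, -0.264, 0.088, -0.512],
  [-0.3, -0.264, 0.088, -0.512],
])

```text
clock: 35.58
position: [0.4528, -0.0454, 0.1799]
ee_rot: [0.204, 3.134, 0.001]
force: [0.5, 0.2, -3.4]
width: 0.439
gripper_force: 30.0
```

Run:
```python
from h import *
q,M,o=tool();print(o['width'],o['force'].round(1)) 
for s in(.16,.12,.09,.04): go(peg(BR,s)+[0,0,.001],172.5)
t=grab('top');C=cloud(t);h=cv2.cvtColor(t['color'],cv2.COLOR_RGB2HSV)
m=(cv2.inRange(h,(3,100,60),(20,255,255))>0)&(C[...,2]>.15)&(C[...,2]<.2)&(abs(C[...,1]+.05)<.03);print('ball',C[m].mean(0).round(4),m.sum())
```

```text
0.4387675890203598 [ 0.5  0.2 -3.4]
t 35.58 TCP [ 0.4528 -0.0454  0.1799] th 172.5 shift [-0.0194 -0.0005  0.0016] spin 0.0006 alt -3.141 j7 0.95
t 35.58 TCP [ 0.4528 -0.0454  0.1799] th 172.5 shift [-0.059  -0.0005  0.0072] spin 0.0006 alt -3.141 j7 0.95
t 35.58 TCP [ 0.4528 -0.0454  0.1799] th 172.5 shift [-0.0887 -0.0005  0.0114] spin 0.0006 alt -3.141 j7 0.95
t 35.58 TCP [ 0.4528 -0.0454  0.1799] th 172.5 shift [-0.1382 -0.0006  0.0184] spin 0.0006 alt -3.141 j7 0.95
ball [nan nan nan] 0<stdin>:5: RuntimeWarning: Mean of empty slice.
  ret = um.true_divide(
```

Request:
jog_arm([
  [-0.01, -0.0005, 0, 0],
  [-0.02, -0.0005, 0.0015, 0],
  [-0.03, -0.0005, 0.003, 0],
  [-0.04, -0.0005, 0.0045, 0],
  [-0.05, -0.0005, 0.006, 0],
  [-0.06, -0.0005, 0.0073, 0],
  [-0.07, -0.0005, 0.0087, 0],
  [-0.08, -0.0005, 0.01, 0],
  [-0.08, -0.0005, 0.01, 0],
])

```text
clock: 36.75
position: [0.5323, -0.0568, 0.1691]
ee_rot: [0.206, 3.135, 0.001]
force: [-0.6, 0.4, -4.7]
width: 0.43
gripper_force: 30.0
```

Run:
```python
from h import *
q,M,o=tool();print(o['width'],o['force'].round(1)); go(peg(BR,.04)+[0,0,.001],172.5) 
s=grab('scene');cv2.imwrite('pics/s8.png',cv2.resize(s['color'][160:280,180:340,::-1],(640,480)))
```

```text
0.42988211029891926 [-0.6  0.4 -4.7]
t 36.75 TCP [ 0.5323 -0.0568  0.1691] th 172.5 shift [-0.0579  0.0005  0.0075] spin -0.0002 alt 3.141 j7 0.94
```

View pics/s8.png

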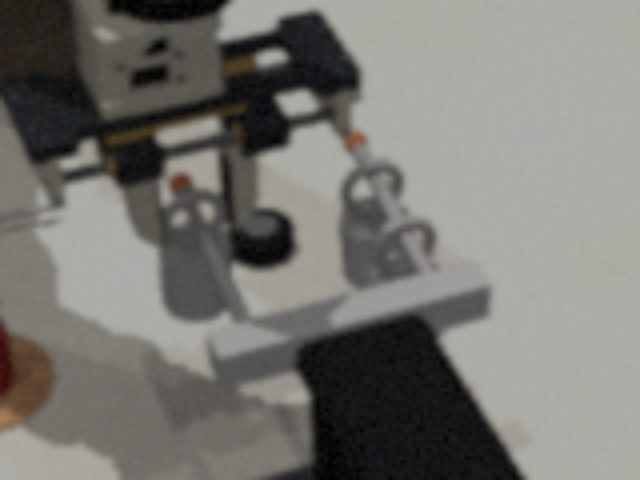

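Request:
jog_arm([
  [-0.01, 0, 0.001, 0],
  [-0.02, 0, 0.002, 0],
  [-0.03, 0, 0.0035, 0],
  [-0.04, 0, 0.005, 0],
  [-0.05, 0, 0.006, 0],
  [-0.057, 0, 0.0075, 0],
  [-0.057, 0, 0.0105, 0],
  [-0.057, 0, 0.0125, 0],
  [-0.057, 0, 0.0135, 0],
  [-0.057, 0, 0.0145, 0],
  [-0.057, 0, 0.0145, 0],
])

```text
clock: 38.17
position: [0.588, -0.0643, 0.1549]
ee_rot: [0.206, 3.135, -0.0]
force: [-0.6, 0.0, -3.8]
width: 0.433
gripper_force: 30.0
```

Request:
jog_arm([
  [0, 0, 0.001, 0],
  [0, 0, 0.0015, 0],
  [0, 0, 0.002, 0],
  [0, 0, 0.0025, 0],
  [0, 0, 0.0025, 0],
])

```text
clock: 38.8
position: [0.5889, -0.0643, 0.154]
ee_rot: [0.206, 3.132, -0.001]
force: [-3.9, -2.0, 12.6]
width: 0.437
gripper_force: 30.0
```

Request:
jog_arm([
  [0, 0, -0.0012, 0],
  [0, 0, -0.0012, 0],
])

```text
clock: 39.05
position: [0.5885, -0.0643, 0.1542]
ee_rot: [0.206, 3.134, -0.0]
force: [-2.1, -0.5, 7.0]
width: 0.438
gripper_force: 30.0
```

Request:
jog_arm([
  [0, 0, 0, 0],
  [0, 0, 0, 0],
  [0, 0, 0, 0],
  [0, 0, 0, 0],
  [0, 0, -0.03, 0],
  [0, 0, -0.08, 0],
  [0, 0, -0.11, 0],
  [0, 0, -0.11, 0],
], hand=0.065)

```text
clock: 40.05
position: [0.5892, -0.0637, 0.2659]
ee_rot: [0.205, 3.131, 0.0]
force: [-0.4, -0.6, -0.4]
width: 0.706
gripper_force: 0.0
```

Run:
```python
from h import *
t=grab('top');eyes(t,[(.567,.349)]);eyes(grab('wrist'),[(.567,.349)])
th=np.radians(138);go(np.array([.5675,.350,.25])-.06*np.array([np.cos(th),np.sin(th),0]),138)
```

```text
(0.567, 0.349) 50 rect 0.5678 0.3502 0.036 0.008 top [0.5675 0.35   0.0849] zmax 0.0884 dir 45.46117364430157
(0.567, 0.349) none 0
t 40.15 TCP [ 0.5879 -0.0644  0.263 ] th 172.5 shift [0.0249 0.3742 0.0129] spin 0.602 alt -2.54 j7 1.03
```

Request:
jog_arm([
  [0.012, 0.18, 0, 0.3],
  [0.025, 0.374, 0.01, 0.602],
  [0.025, 0.374, 0.01, 0.602],
  [0.025, 0.374, 0.01, 0.602],
  [0.025, 0.374, 0.01, 0.602],
  [0.025, 0.374, 0.01, 0.602],
  [0.025, 0.374, 0.01, 0.602],
  [0.025, 0.374, 0.01, 0.602],
  [0.025, 0.374, 0.01, 0.602],
  [0.025, 0.374, 0.01, 0.602],
])

```text
clock: 41.4
position: [0.6127, 0.3081, 0.2533]
ee_rot: [1.129, 2.931, -0.001]
force: [-0.4, 0.6, -0.1]
width: 0.709
gripper_force: 0.0
```

Run:
```python
from h import *
eyes(grab('wrist'),[(.567,.35)]);go([.5675,.35,.068],138)
```

```text
(0.567, 0.35) 274 rect 0.5687 0.352 0.041 0.008 top [0.5684 0.3514 0.0842] zmax 0.087 dir 47.80915488519571
t 41.45 TCP [0.6126 0.3084 0.2535] th 137.9 shift [0.0615 0.0006 0.1855] spin -0.0018 alt 3.14 j7 -0.06
```

Request:
jog_arm([
  [0.03, 0.001, 0.05, 0],
  [0.062, 0.002, 0.1, 0],
  [0.062, 0.002, 0.15, 0],
  [0.062, 0.002, 0.186, 0],
  [0.062, 0.002, 0.186, 0],
  [0.062, 0.002, 0.186, 0],
])

```text
clock: 42.2
position: [0.5682, 0.3532, 0.0692]
ee_rot: [1.126, 2.932, 0.003]
force: [0.2, -0.1, 1.5]
width: 0.707
gripper_force: 0.0
```

Request:
jog_arm([
  [0, 0, 0, 0],
  [0, 0, 0, 0],
  [0, 0, 0, 0],
  [0, 0, 0, 0],
  [0, 0, 0, 0],
  [0, 0, -0.01, 0],
  [0, 0, -0.06, 0],
  [0, 0, -0.12, 0],
  [0, 0, -0.18, 0],
  [0, 0, -0.2, 0],
  [0, 0, -0.2, 0],
], hand=0.03, newtons=30)

```text
clock: 43.58
position: [0.5674, 0.3528, 0.2676]
ee_rot: [1.125, 2.932, 0.001]
force: [-0.1, 1.0, -7.1]
width: 0.437
gripper_force: 30.0
```

Run:
```python
from h import *
q,M,o=tool();print(o['width'],o['force'].round(1)); go(peg(BR,.18)+[0,0,.09],172.5);  go(peg(BL,.25)+[0,0,.09],172.5)
```

```text
0.4366926567080906 [-0.1  1.  -7.1]
t 43.58 TCP [0.5674 0.3528 0.2676] th 138.0 shift [-0.1811 -0.3732 -0.0026] spin -0.602 alt 2.54 j7 -0.15
t 43.58 TCP [0.5674 0.3528 0.2676] th 138.0 shift [-0.0634 -0.3233 -0.0124] spin -0.602 alt 2.54 j7 -0.15
```

Request:
jog_arm([
  [-0.05, -0.13, -0.015, -0.25],
  [-0.12, -0.32, -0.015, -0.5],
  [-0.12, -0.32, -0.015, -0.602],
  [-0.12, -0.32, -0.015, -0.602],
  [-0.181, -0.373, -0.015, -0.602],
  [-0.181, -0.373, -0.015, -0.602],
  [-0.181, -0.373, -0.015, -0.602],
  [-0.181, -0.373, -0.015, -0.602],
  [-0.181, -0.373, 0.02, -0.602],
  [-0.181, -0.373, 0.05, -0.602],
  [-0.181, -0.373, 0.07, -0.602],
  [-0.181, -0.373, 0.087, -0.602],
  [-0.181, -0.373, 0.087, -0.602],
  [-0.181, -0.373, 0.087, -0.602],
])

```text
clock: 45.32
position: [0.4526, -0.0452, 0.1807]
ee_rot: [0.205, 3.135, 0.001]
force: [1.3, -0.6, -5.7]
width: 0.435
gripper_force: 30.0
```

Run:
```python
from h import *
q,M,o=tool();print(o['width'],o['force'].round(1)) 
for s in(.16,.12,.09): go(peg(BR,s)+[0,0,.0025],172.5)
```

```text
0.435268833269874 [ 1.3 -0.6 -5.7]
t 45.33 TCP [ 0.4526 -0.0452  0.1807] th 172.5 shift [-0.0196 -0.0006  0.001 ] spin 0.0005 alt -3.141 j7 0.98
t 45.33 TCP [ 0.4526 -0.0452  0.1807] th 172.5 shift [-0.0592 -0.0007  0.0065] spin 0.0005 alt -3.141 j7 0.98
t 45.33 TCP [ 0.4526 -0.0452  0.1807] th 172.5 shift [-0.0889 -0.0007  0.0107] spin 0.0005 alt -3.141 j7 0.98
```

Request:
jog_arm([
  [-0.01, -0.0005, 0, 0],
  [-0.02, -0.0005, 0.001, 0],
  [-0.03, -0.0005, 0.0025, 0],
  [-0.04, -0.0005, 0.004, 0],
  [-0.05, -0.0005, 0.005, 0],
  [-0.06, -0.0005, 0.0067, 0],
  [-0.07, -0.0005, 0.008, 0],
  [-0.08, -0.0005, 0.0095, 0],
  [-0.087, -0.0005, 0.0105, 0],
  [-0.087, -0.0005, 0.0105, 0],
])

```text
clock: 46.58
position: [0.539, -0.0574, 0.1698]
ee_rot: [0.206, 3.135, 0.0]
force: [1.1, 0.5, -6.2]
width: 0.432
gripper_force: 30.0
```

Run:
```python
from h import *
q,M,o=tool();print(q,o['width'],o['force'].round(1))
s=grab('scene');cv2.imwrite('pics/s9.png',cv2.resize(s['color'][160:280,180:340,::-1],(640,480)))
```

```text
[ 0.53895212 -0.05740455  0.16979597] 0.43220072186075326 [ 1.1  0.5 -6.2]
```

View pics/s9.png

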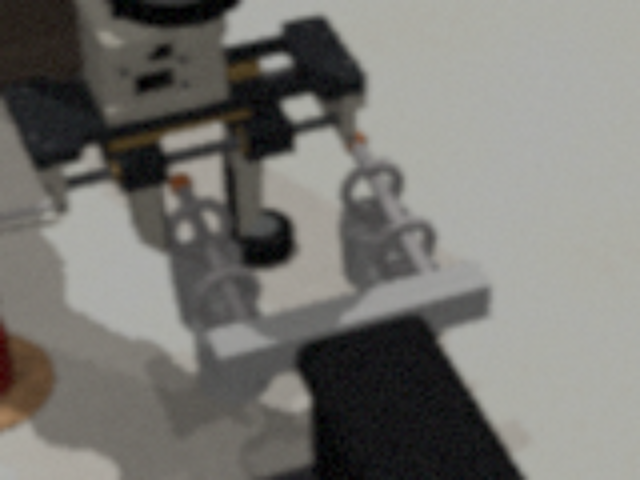

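The fourth eye is threaded at (200,225), in front of the third at (230,290). I'll lower and release.

Request:
jog_arm([
  [0, 0, 0.003, 0],
  [0, 0, 0.005, 0],
  [0, 0, 0.006, 0],
  [0, 0, 0.007, 0],
  [0, 0, 0.008, 0],
  [0, 0, 0.008, 0],
])

```text
clock: 47.38
position: [0.5389, -0.0575, 0.1633]
ee_rot: [0.206, 3.134, -0.002]
force: [-5.8, -1.9, 10.7]
width: 0.43
gripper_force: 30.0
```

Request:
jog_arm([
  [0, 0, -0.0015, 0],
  [0, 0, -0.0015, 0],
])

```text
clock: 47.62
position: [0.5387, -0.0573, 0.1637]
ee_rot: [0.205, 3.134, 0.0]
force: [-0.2, -0.8, 0.3]
width: 0.432
gripper_force: 30.0
```

Request:
jog_arm([
  [0, 0, 0, 0],
  [0, 0, 0, 0],
  [0, 0, 0, 0],
  [0, 0, 0, 0],
  [0, 0, -0.03, 0],
  [0, 0, -0.08, 0],
  [0, 0, -0.12, 0],
  [0, 0, -0.12, 0],
], hand=0.065)

```text
clock: 48.62
position: [0.5401, -0.0567, 0.2865]
ee_rot: [0.205, 3.129, -0.0]
force: [-0.1, -0.3, -0.6]
width: 0.711
gripper_force: 0.0
```

Run:
```python
from h import *
t=grab('top');C=cloud(t)
m=(np.hypot(C[...,0]-.47,C[...,1]+.325)<.05)&(C[...,2]>.12)&(C[...,2]<.2)&(t['color'].max(2)<70);print('knob top',C[m].mean(0).round(3))
go([.4605,-.329,.25],4.2)
```

```text
knob top [ 0.461 -0.324  0.158]
t 48.67 TCP [ 0.5391 -0.0573  0.2845] th 172.5 shift [ 0.0425 -0.2797  0.0344] spin -0.2044 alt 2.937 j7 1.06
```

Request:
jog_arm([
  [0.02, -0.14, 0, -0.1],
  [0.0425, -0.28, 0.034, -0.204],
  [0.0425, -0.28, 0.034, -0.204],
  [0.0425, -0.28, 0.034, -0.204],
  [0.0425, -0.28, 0.034, -0.204],
  [0.0425, -0.28, 0.034, -0.204],
  [0.0425, -0.28, 0.034, -0.204],
  [0.0425, -0.28, 0.034, -0.204],
])

```text
clock: 49.68
position: [0.4604, -0.3279, 0.2495]
ee_rot: [-0.119, 3.139, 0.0]
force: [0.9, -0.5, 0.4]
width: 0.702
gripper_force: 0.0
```

Run:
```python
from h import *
w=grab('wrist');C=cloud(w)
m=(np.hypot(C[...,0]-.46,C[...,1]+.325)<.05)&(C[...,2]>.12)&(C[...,2]<.2)&(w['color'].max(2)<70);P=C[m];print('knob',P.mean(0).round(4),P.min(0).round(3),P.max(0).round(3))
s=grab('scene');t=grab('top');f=lambda d,c:cv2.resize(d['color'][c[1]:c[3],c[0]:c[2],::-1],(400,300))
cv2.imwrite('pics/f1.png',np.vstack([np.hstack([f(s,(200,180,320,270)),f(s,(140,190,260,280))]),np.hstack([f(t,(270,130,390,220)),f(t,(130,130,300,270))])]))
go([.4605,-.3285,.144],4.2)
```

```text
knob [ 0.458  -0.3293  0.1607] [ 0.447 -0.344  0.15 ] [ 0.472 -0.315  0.166]
t 49.83 TCP [ 0.4602 -0.3286  0.2496] th -175.7 shift [-2.000e-04  1.000e-04  1.056e-01] spin 0.0015 alt -3.14 j7 1.72
```

View pics/f1.png

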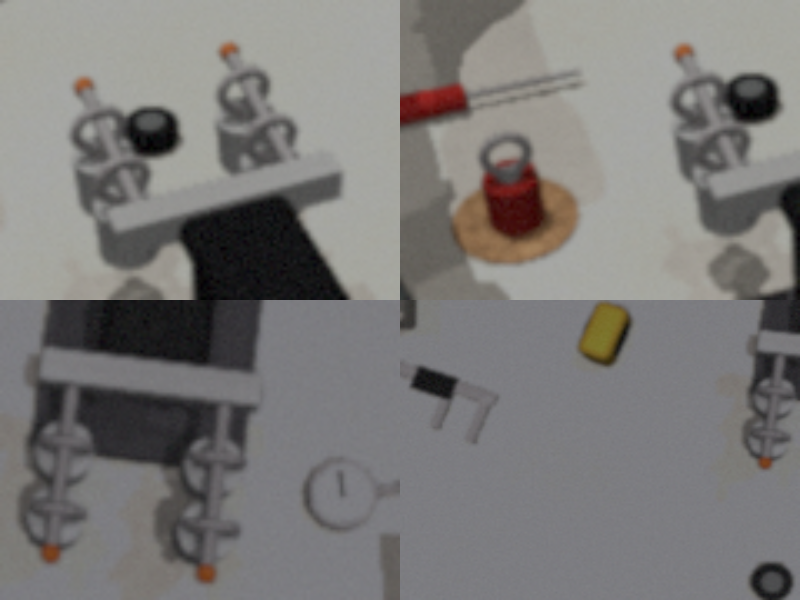

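All four weights hang in pairs on the pegs and the red one stands on the mat. The bystanders are untouched. Now the lever.

Request:
jog_arm([
  [0, 0, 0.05, 0],
  [0, 0, 0.09, 0],
  [0, 0, 0.106, 0],
  [0, 0, 0.106, 0],
  [0, 0, 0.106, 0],
])

```text
clock: 50.45
position: [0.4609, -0.3296, 0.145]
ee_rot: [-0.115, 3.138, -0.002]
force: [0.7, 0.8, 0.4]
width: 0.709
gripper_force: 0.0
```

Request:
jog_arm([
  [0, 0, 0, 0],
  [0, 0, 0, 0],
  [0, 0, 0, 0],
  [0, 0, 0, 0],
  [0, 0, 0, 0],
  [0, 0, 0, 0],
], hand=0.015, newtons=15)

```text
clock: 51.2
position: [0.4598, -0.3289, 0.1435]
ee_rot: [0.116, -3.139, -0.001]
force: [-2.2, 3.7, 2.5]
width: 0.306
gripper_force: 15.0
```

```bash
cat >> h.py <<'E'
def lev():
    q,M,o=tool();g=q+M@[0,0,-.008];d=g-[.5385,-.324,.06];l=d[0]*np.cos(.075)+d[1]*np.sin(.075)
    print(g.round(4),o['force'].round(1),round(o['width'],3),'l,z',l.round(4),d[2].round(4),'deg',np.degrees(np.arctan2(l,d[2])).round(2)+40,'r',np.hypot(l,d[2]).round(4))
E
python3 - <<'E'
from h import *
lev()
for a in (-30,-20,-10,0,10,20): 
    r=np.radians(a);l=.12*np.sin(r);print(a);go([.5385+l*np.cos(.075),-.324+l*np.sin(.075),.06+.12*np.cos(r)-.008])
E
```

```text
[ 0.4598 -0.3289  0.1515] [-2.2  3.7  2.5] 0.306 l,z -0.0789 0.0915 deg -0.759999999999998 r 0.1208
-30
t 51.2 TCP [ 0.4598 -0.3289  0.1435] th -175.8 shift [-0.0189 -0.001  -0.0124] spin -0.0 alt -0.0 j7 1.62
-20
t 51.2 TCP [ 0.4598 -0.3289  0.1435] th -175.8 shift [-0.0378 -0.0009 -0.0213] spin -0.0 alt -0.0 j7 1.62
-10
t 51.2 TCP [ 0.4598 -0.3289  0.1435] th -175.8 shift [-0.058  -0.0009 -0.0267] spin -0.0 alt -0.0 j7 1.62
0
t 51.2 TCP [ 0.4598 -0.3289  0.1435] th -175.8 shift [-0.0789 -0.0009 -0.0285] spin -0.0 alt -0.0 j7 1.62
10
t 51.2 TCP [ 0.4598 -0.3289  0.1435] th -175.8 shift [-0.0997 -0.0009 -0.0267] spin -0.0 alt -0.0 j7 1.62
20
t 51.2 TCP [ 0.4598 -0.3289  0.1435] th -175.8 shift [-0.1199 -0.0008 -0.0213] spin -0.0 alt -0.0 j7 1.62
```

Request:
jog_arm([
  [-0.009, 0, -0.007, 0],
  [-0.019, 0, -0.0124, 0],
  [-0.028, 0, -0.017, 0],
  [-0.038, 0, -0.0213, 0],
  [-0.048, 0, -0.024, 0],
  [-0.058, 0, -0.0267, 0],
  [-0.068, 0, -0.028, 0],
  [-0.079, 0, -0.0285, 0],
  [-0.09, 0, -0.028, 0],
  [-0.1, 0, -0.0267, 0],
  [-0.11, 0, -0.024, 0],
  [-0.1185, 0, -0.0212, 0],
  [-0.1185, 0, -0.0212, 0],
  [-0.1185, 0, -0.0212, 0],
])

```text
clock: 52.95
position: [0.5792, -0.3201, 0.1651]
ee_rot: [-0.116, 3.137, 0.001]
force: [2.0, 4.7, 2.2]
width: 0.304
gripper_force: 15.0
```

Run:
```python
from h import *
lev()
```

```text
[ 0.5792 -0.3202  0.1731] [2.  4.7 2.2] 0.304 l,z 0.0409 0.1131 deg 59.86 r 0.1203
```

Request:
jog_arm([
  [0, 0, 0, 0],
  [0, 0, 0, 0],
  [0, 0, 0, 0],
  [0, 0, 0, 0],
  [0, 0, -0.03, 0],
  [0, 0, -0.07, 0],
  [0.01, 0, -0.11, 0],
  [0.06, 0, -0.11, 0],
  [0.11, 0, -0.11, 0],
  [0.16, 0, -0.11, 0],
  [0.16, 0, -0.11, 0],
  [0.16, 0, -0.11, 0],
], hand=0.065)

```text
clock: 54.45
position: [0.4186, -0.3327, 0.275]
ee_rot: [-0.114, 3.139, -0.001]
force: [0.3, 0.4, 0.1]
width: 0.709
gripper_force: 0.0
```

Run:
```python
from h import *
for n in('top','scene'):
    t=grab(n);C=cloud(t);m=(np.hypot(C[...,0]-.58,C[...,1]+.322)<.04)&(C[...,2]>.14)&(C[...,2]<.21)&(t['color'].max(2)<75);P=C[m];print(n,'knob',P.mean(0).round(4),P.min(0).round(3),P.max(0).round(3),len(P))
    v,u=np.where(m);c=[[(u.min()+u.max())/2,(v.min()+v.max())/2]];print(c)
    # predicted centre pixel for 50,60,70 deg
    for a in(10,20,30): 
        r=np.radians(a);l=.12*np.sin(r);print(a+40,proj(t,[.5385+l*np.cos(.075),-.324+l*np.sin(.075),.06+.12*np.cos(r)]).round(1))
s=load('scene');t=load('top');f=lambda d,c:cv2.resize(d['color'][c[1]:c[3],c[0]:c[2],::-1],(400,300))
cv2.imwrite('pics/f2.png',np.hstack([f(s,(80,225,200,315)),f(t,(380,140,500,230))]))
```

```text
top knob [ 0.5718 -0.3163  0.1793] [ 0.559 -0.332  0.143] [ 0.586 -0.304  0.19 ] 143
[[np.float64(444.5), np.float64(183.5)]]
50 [[446.5 188. ]]
60 [[444.9 179.9]]
70 [[443.  172.6]]
scene knob [ 0.5801 -0.3206  0.1759] [ 0.567 -0.335  0.141] [ 0.588 -0.306  0.188] 166
[[np.float64(122.0), np.float64(263.0)]]
50 [[118.4 255.9]]
60 [[122.2 263.3]]
70 [[126.3 271.7]]
```

View pics/f2.png

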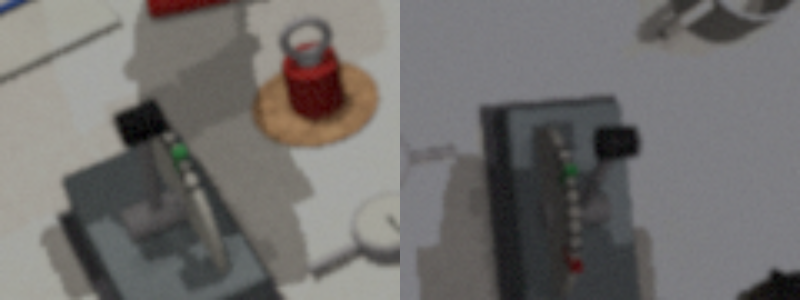

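Scene-view pixels put the knob at 60°, but the top view reads a few degrees less. I'll look from straight above with the wrist camera.

Request:
jog_arm([
  [-0.06, 0, -0.03, 0],
  [-0.12, 0, -0.05, 0],
  [-0.18, 0, -0.05, 0],
  [-0.23, 0, -0.05, 0],
  [-0.23, 0, -0.05, 0],
  [-0.23, 0, -0.05, 0],
  [-0.23, 0, -0.05, 0],
])

```text
clock: 55.42
position: [0.6472, -0.3163, 0.325]
ee_rot: [-0.113, 3.14, -0.001]
force: [-0.3, 0.0, 0.8]
width: 0.712
gripper_force: 0.0
```

Run:
```python
from h import *
d=grab('wrist');C=cloud(d);print(cam(d)[1].round(3))
m=(np.hypot(C[...,0]-.58,C[...,1]+.322)<.04)&(C[...,2]>.14)&(C[...,2]<.21)&(d['color'].max(2)<75);P=C[m];v,u=np.where(m)
print('knob',P.mean(0).round(4),np.percentile(P,[1,99],axis=0).round(4),len(P),'px',(u.min()+u.max())/2,(v.min()+v.max())/2,u.min(),u.max(),v.min(),v.max())
for a in(15,17.5,20,22.5):
    r=np.radians(a);l=.12*np.sin(r);print(a+40,proj(d,[.5385+l*np.cos(.075),-.324+l*np.sin(.075),.06+.12*np.cos(r)]).round(1))
U=(np.abs(C[...,2]-.05)<.004)&(np.hypot(C[...,0]-.535,C[...,1]+.32)<.12);print(cv2.minAreaRect(C[U][:,:2].astype(np.float32)))
im=d['color'][...,::-1];cv2.imwrite('pics/w9.png',im)
# lever rod: points between hub and knob
L=(np.abs((C[...,1]+.3245)-.075*(C[...,0]-.5385))<.012)&(C[...,2]>.085)&(C[...,2]<.155)&(np.abs(C[...,0]-.56)<.05);Q=C[L]
q=Q-[.5385,-.324,.06];l=q[:,0]*np.cos(.075)+q[:,1]*np.sin(.075);print('rod',len(Q),np.percentile(np.degrees(np.arctan2(l,q[:,2])),[5,50,95])+40)
```

```text
[ 0.577 -0.322  0.472]
knob [ 0.5738 -0.3207  0.1833] [[ 0.5622 -0.3346  0.1752]
 [ 0.5856 -0.3072  0.1874]] 728 px 280.5 126.0 266 295 114 138
55 [[280.  121.3]]
57.5 [[280.  126.7]]
60 [[280.  131.9]]
62.5 [[280.  136.9]]
((0.5377807021141052, -0.3235536217689514), (0.1675344556570053, 0.09001272916793823), 4.46607780456543)
rod 113 [47.01256599 53.14729419 54.85402306]
```

View pics/w9.png

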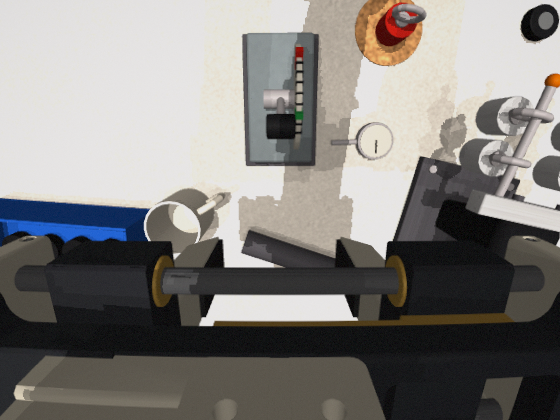

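The wrist view shows the knob at (280,126), about 57–58° by the numbers, with the green mark at (299,115) and the red at (299,50). I'll calibrate against the marks.

Run:
```python
from h import *
d=load('wrist');C=cloud(d);h=cv2.cvtColor(d['color'],cv2.COLOR_RGB2HSV);l=lambda P:(P[:,0]-.5385)*np.cos(.075)+(P[:,1]+.324)*np.sin(.075)
box=np.zeros((420,560),bool);box[35:140,285:312]=1
for n,lo,hi in(('green',(45,100,30),(85,255,255)),('red',(0,130,60),(6,255,255))):
    m=(cv2.inRange(h,lo,hi)>0)&box&(C[...,2]>.07);P=C[m];v,u=np.where(m);print(n,len(P),P.mean(0).round(4),P.min(0).round(4),P.max(0).round(4),'l',l(P).mean().round(4),'px',u.mean(),v.mean(),'deg',np.degrees(np.arctan2(l(P).mean(),P[:,2].mean()-.06)).round(1))
```

```text
green 65 [ 0.5601 -0.3019  0.1323] [ 0.5531 -0.3078  0.1131] [ 0.5665 -0.2973  0.184 ] l 0.0231 px 298.3538461538462 114.8923076923077 deg 17.8
red 89 [ 0.4931 -0.3068  0.1158] [ 0.4863 -0.3109  0.1097] [ 0.5083 -0.3019  0.1196] l -0.044 px 298.29213483146066 52.943820224719104 deg -38.3
```

Run:
```python
from h import *
go([.575,-.3208,.23],4.2);go([.575,-.3208,.1665],4.2)
```

```text
t 55.48 TCP [ 0.647  -0.3165  0.3252] th -175.9 shift [0.0721 0.001  0.0952] spin -0.0014 alt 3.14 j7 1.65
t 55.48 TCP [ 0.647  -0.3165  0.3252] th -175.9 shift [0.0721 0.0011 0.1587] spin -0.0014 alt 3.14 j7 1.65
```

Request:
jog_arm([
  [0.04, 0.001, 0.04, 0],
  [0.072, 0.001, 0.07, 0],
  [0.072, 0.001, 0.1, 0],
  [0.072, 0.001, 0.13, 0],
  [0.072, 0.001, 0.158, 0],
  [0.072, 0.001, 0.158, 0],
  [0.072, 0.001, 0.158, 0],
])

```text
clock: 56.35
position: [0.5761, -0.3204, 0.1682]
ee_rot: [-0.113, 3.138, -0.001]
force: [-0.4, -0.6, 0.3]
width: 0.709
gripper_force: 0.0
```

Request:
jog_arm([
  [0, 0, 0, 0],
  [0, 0, 0, 0],
  [0, 0, 0, 0],
  [0, 0, 0, 0],
  [0, 0, 0, 0],
  [0, 0, 0, 0],
  [-0.003, 0, 0.001, 0],
  [-0.0055, 0, 0.002, 0],
  [-0.0055, 0, 0.002, 0],
  [-0.0055, 0, 0.002, 0],
], hand=0.015, newtons=15)

```text
clock: 57.6
position: [0.5818, -0.3199, 0.1646]
ee_rot: [-0.114, 3.139, -0.001]
force: [1.0, -2.7, 0.8]
width: 0.3
gripper_force: 15.0
```

Request:
jog_arm([
  [0, 0, 0, 0],
  [0, 0, 0, 0],
  [0, 0, 0, 0],
  [0, 0, 0, 0],
  [0, 0, -0.03, 0],
  [0, 0, -0.07, 0],
  [-0.03, 0, -0.11, 0],
  [-0.067, 0, -0.15, 0],
  [-0.067, 0, -0.157, 0],
  [-0.067, 0, -0.157, 0],
  [-0.067, 0, -0.157, 0],
], hand=0.065)

```text
clock: 58.98
position: [0.647, -0.3153, 0.3202]
ee_rot: [0.114, -3.137, 0.0]
force: [-0.3, -1.2, -0.9]
width: 0.708
gripper_force: 0.0
```

Run:
```python
from h import *
d=grab('wrist');C=cloud(d)
m=(np.hypot(C[...,0]-.58,C[...,1]+.322)<.04)&(C[...,2]>.14)&(C[...,2]<.21)&(d['color'].max(2)<75);P=C[m];v,u=np.where(m)
print('knob',P.mean(0).round(4),np.percentile(P,[1,99],axis=0).round(4),'px',(v.min()+v.max())/2)
for a in(15,17.5,20,22.5):
    r=np.radians(a);l=.12*np.sin(r);print(a+40,proj(d,[.5383+l*np.cos(.075),-.324+l*np.sin(.075),.06+.12*np.cos(r)]).round(1))
s=grab('scene');C=cloud(s);m=(np.hypot(C[...,0]-.58,C[...,1]+.322)<.04)&(C[...,2]>.14)&(C[...,2]<.21)&(s['color'].max(2)<75);v,u=np.where(m);print('scene',(u.min()+u.max())/2,(v.min()+v.max())/2,C[m].mean(0))
t=grab('top');C=cloud(t);m=(np.hypot(C[...,0]-.58,C[...,1]+.322)<.04)&(C[...,2]>.14)&(C[...,2]<.21)&(t['color'].max(2)<75);v,u=np.where(m);print('top',(u.min()+u.max())/2,(v.min()+v.max())/2,C[m].mean(0))
```

```text
knob [ 0.579  -0.3204  0.1814] [[ 0.5675 -0.3341  0.1727]
 [ 0.5908 -0.307   0.1851]] px 132.0
55 [[278.9 121.4]]
57.5 [[279.  126.8]]
60 [[279.  132.1]]
62.5 [[279.  137.2]]
scene 123.5 265.0 [ 0.58584343 -0.32035119  0.17525358]
top 443.5 182.0 [ 0.57727567 -0.31560951  0.1770966 ]
```

```bash
python3 -c "
from h import *
print(arm.sign_off())"
```

```text
the job is handed in; nothing more can be done
None
```

The job is handed in after about 59 s of robot time: lever locked first, red weight upright on the mat, all four bare-metal weights hung two per peg, and the lever last at the green mark (60° by the wrist camera; the other two views put it within about 2°).

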